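# Stack a loaded bangle tray on the stone tray

### The job

Pick up the wooden tray whose handle stands up, by that handle and with the slab and the bangle staying in it, and stack it on the other tray: feel its four corner lugs into the sockets and press it gently past the ball catches until it sits fully home all round. Then fold its handle down flat inside the tray, so that the next one can go on top. Never force, drop or tip the trays, leave the lower tray standing where it is and the rest of the bench undisturbed.

Things in the scene. Friction and masses are not known exactly. Their poses are not given: they have to be found in the camera images.
- tray_centre (a point): Centre, half-way up the walls, of the loaded tray to be stacked. Open plywood tray, 184 (x) by 240 (y) by 60 mm high, walls 7, floor 5, a 24 mm high divider along y. This point is 30 mm above its underside. z up, y along the long side and the handle. It stands on corner lugs, this point 43 mm above the bench. A half turn makes no difference. Loaded about 0.7 kg, heavier on the slab's side.
- tray_lug (a point): Tip of the loaded tray's lug at +x, +y. One lug under each corner, axis at x +-77, y +-105 mm from tray_centre: 14 mm square, 13 mm long, its last 4 mm tapering to 13 mm; its tip 43 mm below tray_centre. In each socket a sprung ball (7.5 mm below the rim) stops the lug about 6 mm short of home, until the tray is pressed with some 3 to 10 N besides its weight; keep pressing down to the rim.
- handle_centre (a point): Centre of the tray's round wooden grip, 18 mm thick, 100 long, along the tray's y. It tops a wire bail pivoted in the end walls at x = 0, 20 mm above tray_centre; grip axis 70 mm from the pivots, so 90 mm above tray_centre when upright. Hung from the held grip the tray swings on these loose pivots and its slab side sinks, by an unknown angle, up to 15 degrees; set down, it levels again.
- bail (a joint): Angle of the bail to the tray, rad: 0 upright, positive leans to the tray's +x. Starts within 0.2 of upright and stays there. Stops at +-1.57, folded flat inside the tray on either side, grip level with the pivots and just under the rim. Past about 1 it falls to the stop by itself.
- low_handle (a point): Centre of the lower tray's own grip. Same kind of tray, 1.6 kg with two rough stones, loose on its lugs, rim 73 mm above the bench; axes as above. Its handle is folded to its -x side: tray centre 70 mm off along +x, rim 10 mm above this point. Worn loose, this handle has slid 4 to 10 mm towards one end of its tray (along y), so the tray's middle and sockets must be felt for along y.
- low_pivot (a point): Middle of the lower handle's pivot line: over the tray's middle in x, 10 mm below its rim; off along y with the handle. Each 30 mm square corner post has a socket in its top, axes at x +-77, y +-105 mm from the tray's middle: 15.5 mm square, 15 deep. Home, the upper tray's underside rests on the rim, tray_centre 40 mm above this point; with its lugs on the post tops beside the sockets, 53.
- slab_centre (a point): Centre of the agate slab, 62 by 84 by 12 mm, about 0.17 kg, lying flat on the floor of the loaded tray, in either half of it.
- bangle_centre (a point): Centre of the jade bangle, 74 mm across, hole 56 mm, 12 mm high, lying flat in the other half of the loaded tray.
- oil: Bystander: plastic oil bottle with a green cap, 42 mm across, 105 mm high, standing between the trays; origin at its foot.
- hone: Bystander: brown whetstone, 120 by 42 by 22 mm, lying between the trays; origin under its centre.
- lap: Bystander: wooden polishing disc with a hub, 120 mm across, 30 mm high, beyond the trays; origin under its centre.
- bowl: Bystander: white bowl, 130 mm across, 45 mm high, beyond the trays; origin under its centre.
- brush: Bystander: flat brush, 200 mm long, to the right of the trays; origin under its middle.
- driver: Bystander: screwdriver, 200 mm long, to the left of the trays; origin under its middle.
- block: Bystander: plain wooden block, 50 by 85 by 40 mm, beyond the trays; origin under its centre.
There are look-alikes about, which are no part of the job. What is shaped like the part that bears slab_centre but orange, purple or red is not meant.

How it is judged:
By the outcome, as a careful person would: the job done as asked, in the order asked, and still so for the second after the job is handed in, with the robot touching nothing.
It also fails if it takes over 72 s, if anything falls off the work surface, if the arm or the gripper's body presses on something with over 40 N, if the wrist force passes 120 N, or if a joint passes its speed limit or range.

### The arm

A 6-joint arm with a two-finger parallel gripper is mounted at the origin on the work surface. World frame = base frame: x ahead of the robot, y to its left, z up, the work surface at z = 0. Lengths are in m, angles in degrees, forces in N, time in s.
With the tool pointing down it reaches from about 0.4 to 0.825 m from the base axis. Payload 7 kg.
Tool frame: the origin (TCP) lies midway between the tips of the shut fingers; the grasp point (between the pads) lies r.grasp_offset behind it (r.grasp_offset is the distance from the TCP to the grasp point, in m); z points along the fingers, x is the direction in which the jaws open and shut, and the axes are right-handed (so a half turn about z gives the same grasp; the last joint's range is limited). The gripper opens to 85 mm and grips with 20 to 120 N. Pads are 22 mm wide; open, the fingers measure 114 mm over their backs; the gripper's body (76 mm by 85 mm) begins 54 mm behind the grasp point. The pads swing forward as they close: fully open they stand 13 mm farther back than shut.
Start: joints at [16.507, 20.546, 0.682, 0, -70.136, -16.507], TCP at [0.675, -0, 0.231] pointing down, gripper open.
Joint ranges: [-176.03, 176.03], [-82.01, 121.73], [-58.28, 71.71], [-173.87, 95.51], [-174.79, -0.11], [-173.66, 173.66]. Speed limits (degrees/s): [136.94, 136.94, 172.46, 180, 180, 180].

### API

Orientations are given as [roll, pitch, yaw] about the fixed x, y, z axes, in that order (R = Rz(yaw) Ry(pitch) Rx(roll)).
In Python, from rig import r gives the robot as it stands. The module is installed in compiled form; this text tells all that it offers.
- The arm moves only by the tool play_rows, never from a script. Its argument "rows" is one flat list of numbers, 6 for each row, row after row: the shift along the tool's x, y, z in units of 30 mm (1.0 is 30 mm), then the turn, a rotation vector about the tool's x, y, z in units of 6 degrees (1.0 is 6 degrees). In form: [dx, dy, dz, ax, ay, az, dx, dy, dz, ax, ay, az, ...]. A call has 1 to 5 rows; each row is the pose to reach, as a shift and turn from the pose measured when the call began, along the tool's axes at that moment; what a row does not reach only later rows make up. A row lasts 1/12 s, in which the tool goes at most 41.7 mm and 7.16 degrees, less where a joint would pass 70% of its speed; a pose out of reach is approached as far as the arm can. A call with a gripper value outside its range is refused whole. "claw" is the finger opening in mm, from 0 to 85.4, set as the call begins (left out, the last holds). The fingers move at their own pace and stop on an object; "squeeze" is the grip in N (left out, the last holds). Time passes only in rows, so rows that repeat a pose let the fingers close. It gives the time, the measured TCP pose, the force and the opening at its end, in the units of the state.
- r.state(): the state, without advancing time (a new reading comes with each control period).
- r.capture(name): name is "scene" or "side" or "wrist"; returns the picture (384x512x3 uint8, red, green, blue); there is no depth.
- r.get_calibration(name): a dict with "mtx" (3x3 intrinsics, pixels), "dist" ([k1, k2, p1, p2, k3] as OpenCV has them; the pictures are not rectified), "xyz" and "attitude" of the camera in the world; the wrist camera has in their place "hand_eye" (4x4, takes a point from camera to tool coordinates, whose origin is the TCP and whose axes are the tool frame's). Camera axes: x right, y down, z forward; pixel columns grow to the right and rows downward; lengths in m; the calibration is good to about 2 mm. A picture is of the moment at which its call begins: read the wrist's pose just before it. get_calibration takes no time and is no camera call.
- r.close_job(): hands the job in, once; it reports no verdict.
Trained networks look in the newest picture that a camera, given by its name, has taken for a name from the list of things; names that differ only in an ending like _2 or _b are one class to them, and where a whole thing is asked for, a point or a joint stands for the part that bears it (a point fixed in the world has none). Each returns a list of dicts, best first, with "conf" (0 to 1); they miss things now and then, are a little off and sometimes report something else, mostly with a low value. They report only what shows in the picture. A call takes as long as a camera call. They do not tell look-alikes from the thing itself.
- r.outline_of(camera, label): "region" (384x512 bool, what is visible of it) and "location" ([column, row] in pixels, amid what is visible of it).
The state is a dict: "time_s": time; "joints": joint angles; "dq": joint speeds; "tau": joint torques, N m; "eef_pos": TCP position; "tcp_rot": TCP orientation; "contact_force": force on the tool from outside, world axes, zero at the start; "wrist_torque": the same for the moment, N m; "width": finger opening in m.
Only numpy, scipy, OpenCV 4.12 (cv2) and the standard library are available. Lean on these libraries where they do the work, as an engineer would, in place of code of your own. Each camera call takes 0.05 s, during which the arm holds its last target.

## Working session

There is one attempt and no reset: what is moved stays moved. The work goes in short steps, Python scripts to look and compute and a tool call to move; the robot and the scene stay as the last step left them, time stands still between calls to the robot, and variables do not carry over. Pictures are saved under pics/ and viewed, and the job is handed in when it is done.

Besides the shell and the picture viewer there is one more tool, called by a JSON object that holds its "method" and its "body". play_rows: Moves the arm, as the interface text tells. Its arguments: {"type":"object","properties":{"rows":{"type":"array"},"claw":{"type":"number"},"squeeze":{"type":"number"}},"required":["rows"]}

```bash
mkdir -p pics; ls; python3 - <<'E'
from rig import r
import cv2
print(r.state()); print(r.grasp_offset)
for n in ["scene","side","wrist"]:
    im=r.capture(n); cv2.imwrite(f"pics/{n}0.png",im[:,:,::-1]); print(n,r.get_calibration(n))
E
```

```text
pics
{'time_s': 0.0, 'joints': array([ 1.65052720e+01,  2.05927512e+01,  6.32568579e-01, -2.05877024e-02,
       -7.01360952e+01, -1.65068687e+01]), 'dq': array([-0.10345617,  0.01010887,  0.06229339, -0.01916062, -0.07040174,
       -0.1104345 ]), 'tau': array([ 2.55543900e-04, -5.83324420e+01,  2.93422562e+01,  6.93659976e+00,
       -6.00149287e-03, -1.14765509e-06]), 'eef_pos': array([ 6.74504618e-01, -4.65834440e-05,  2.30338208e-01]), 'tcp_rot': array([-1.79991198e+02, -9.78091411e-02,  1.79991384e+02]), 'contact_force': array([ 0.28017954, -0.11289535, -0.87813327]), 'wrist_torque': array([-0.02222725,  0.02568747, -0.01049727]), 'width': 0.08528939078659264}
0.0187
scene {'mtx': array([[372.79430833,   0.        , 255.72029632],
       [  0.        , 372.79430833, 191.05616625],
       [  0.        ,   0.        ,   1.        ]]), 'dist': array([0.0364949, 0.       , 0.       , 0.       , 0.       ]), 'xyz': array([0.98021058, 0.59158304, 0.93850795]), 'attitude': array([-1.38174045e+02,  1.20655205e-01,  1.42270192e+02])}
side {'mtx': array([[472.64568027,   0.        , 266.
[... 222 characters left out ...]
, -0.7573425 ,  1.44200402]), 'attitude': array([-142.19605175,    0.44932719,  -45.55661031])}
wrist {'mtx': array([[306.79746462,   0.        , 259.18667785],
       [  0.        , 306.79746462, 191.81958846],
       [  0.        ,   0.        ,   1.        ]]), 'dist': array([-0.07007032,  0.        ,  0.        ,  0.        ,  0.        ]), 'hand_eye': array([[ 9.99999805e-01,  1.26554768e-04,  6.11840563e-04,
        -7.79372605e-04],
       [-3.16301161e-04,  9.47053583e-01,  3.21075398e-01,
        -8.20739839e-02],
       [-5.38812175e-04, -3.21075529e-01,  9.47053438e-01,
        -1.43521559e-01],
       [ 0.00000000e+00,  0.00000000e+00,  0.00000000e+00,
         1.00000000e+00]])}
```

View pics/scene0.png

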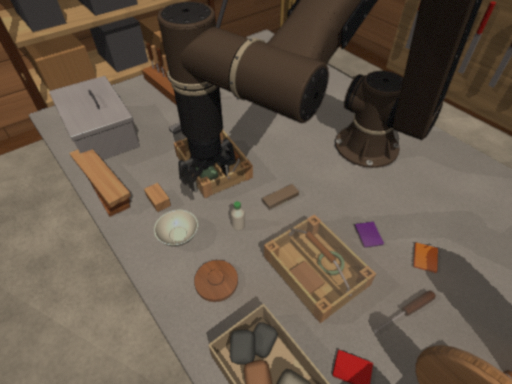

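View pics/side0.png

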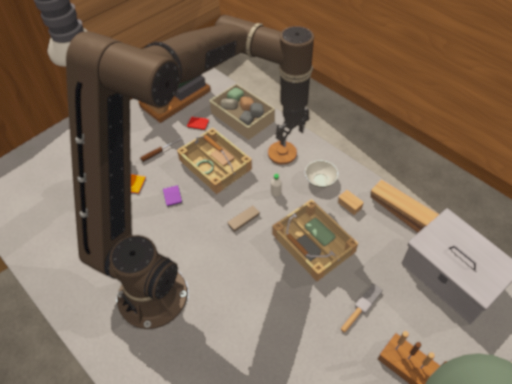

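View pics/wrist0.png

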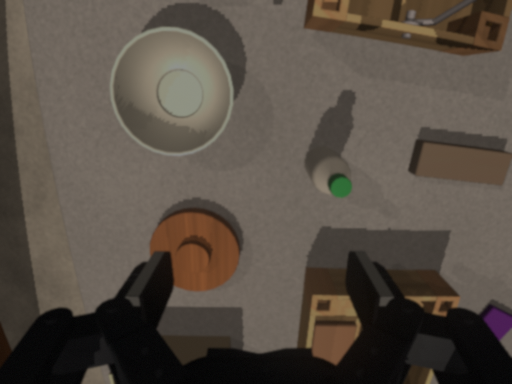

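```bash
cat > h.py <<'E'
import numpy as np, cv2
from scipy.spatial.transform import Rotation as R
from rig import r
def cam(n,st=None):
    c=r.get_calibration(n)
    if n=="wrist":
        st=st or r.state()
        T=np.eye(4);T[:3,:3]=R.from_euler('xyz',st['tcp_rot'],degrees=True).as_matrix();T[:3,3]=st['eef_pos']
        M=T@c['hand_eye']; return c['mtx'],c['dist'],M[:3,:3],M[:3,3]
    return c['mtx'],c['dist'],R.from_euler('xyz',c['attitude'],degrees=True).as_matrix(),np.array(c['xyz'])
def ray(C,uv):
    K,d,Rm,t=C
    p=cv2.undistortPoints(np.array(uv,float).reshape(-1,1,2),K,d).reshape(-1,2)
    v=np.c_[p,np.ones(len(p))]@Rm.T
    return t,v/np.linalg.norm(v,axis=1)[:,None]
def onz(C,uv,z):
    t,v=ray(C,uv); return t+v*((z-t[2])/v[:,2])[:,None]
def proj(C,X):
    K,d,Rm,t=C
    Xc=(np.atleast_2d(X)-t)@Rm
    return cv2.projectPoints(Xc,np.zeros(3),np.zeros(3),K,d)[0].reshape(-1,2)
def tri(rays):
    A=np.zeros((3,3));b=np.zeros(3)
    for t,v in rays:
        P=np.eye(3)-np.outer(v,v);A+=P;b+=P@t
    return np.linalg.solve(A,b)
def save(im,name,box=None,s=1):
    if box: x0,y0,x1,y1=box; im=im[y0:y1,x0:x1]
    cv2.imwrite(f"pics/{name}.png",cv2.resize(im,None,fx=s,fy=s,interpolation=cv2.INTER_CUBIC)[:,:,::-1])
E
python3 - <<'E'
from h import *
ims={n:r.capture(n) for n in ["scene","side"]}
save(ims["scene"],"s1",(230,190,400,330),4.5)
save(ims["side"],"d1",(165,110,365,285),4)
save(ims["scene"],"s2",(160,100,270,220),5)
for l in ["tray_centre","handle_centre","low_handle","slab_centre","bangle_centre"]:
    for n in ims:
        C=cam(n)
        for o in r.outline_of(n,l)[:3]:
            print(l,n,round(o['conf'],2),np.round(o['location'],1),o['region'].sum(),np.round(onz(C,[o['location']],0.05),3))
E
```

```text
tray_centre scene 0.63 [321.6 264.1] 5510 [[0.517 0.282 0.05 ]]
tray_centre side 0.64 [213.2 162. ] 2479 [[0.511 0.257 0.05 ]]
handle_centre scene 0.93 [321.  249.2] 424 [[0.484 0.247 0.05 ]]
handle_centre scene 0.22 [213.2 281.4] 1461 [[0.778 0.145 0.05 ]]
handle_centre side 0.47 [213.1 144.4] 194 [[0.573 0.328 0.05 ]]
low_handle scene 0.61 [234.3 159.2] 28 [[ 0.463 -0.201  0.05 ]]
low_handle side 0.62 [297.3 242.8] 196 [[ 0.467 -0.228  0.05 ]]
low_handle side 0.48 [243.2 221.1] 396 [[ 0.399 -0.03   0.05 ]]
slab_centre scene 0.98 [306.8 277.4] 614 [[0.576 0.287 0.05 ]]
slab_centre scene 0.85 [352.3 371.4] 1017 [[0.654 0.517 0.05 ]]
slab_centre scene 0.71 [368.6 236.1] 521 [[0.345 0.298 0.05 ]]
slab_centre side 0.79 [221.5 158. ] 201 [[0.547 0.249 0.05 ]]
slab_centre side 0.71 [201.1 123.9] 213 [[0.617 0.454 0.05 ]]
slab_centre side 0.51 [173.4 195.3] 289 [[0.298 0.24  0.05 ]]
bangle_centre scene 0.58 [334.1 260.3] 254 [[0.481 0.294 0.05 ]]
bangle_centre side 0.7 [295.8 246.6] 133 [[ 0.452 -0.234  0.05 ]]
bangle_centre side 0.47 [222.5 156.8] 201 [[0.554 0.25  0.05 ]]
```

View pics/s1.png

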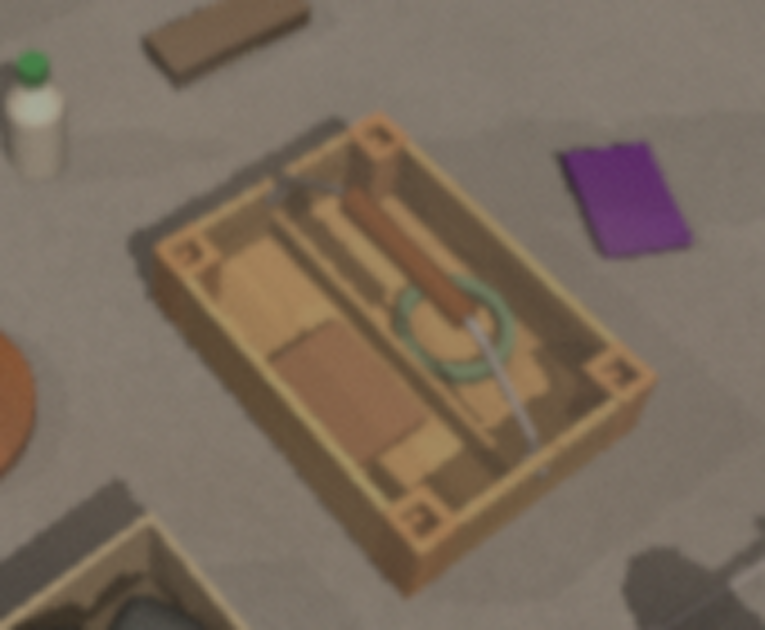

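View pics/d1.png

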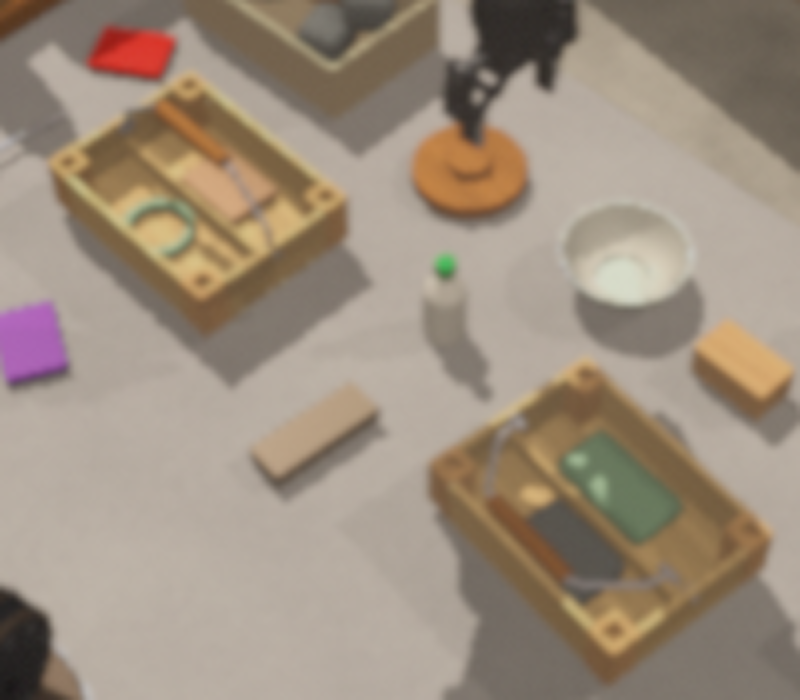

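View pics/s2.png

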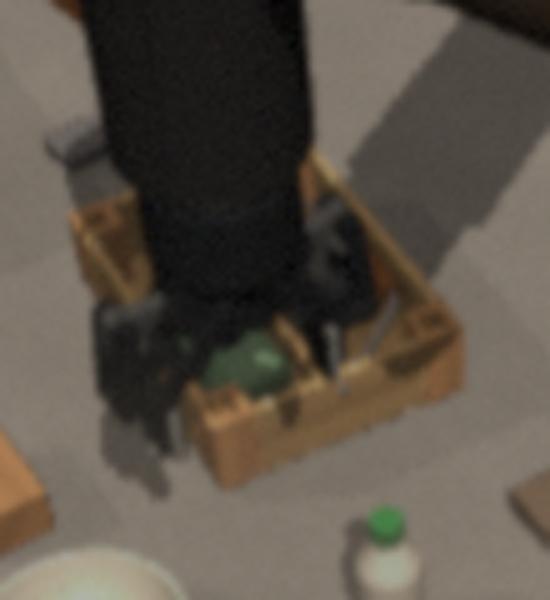

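```bash
cat > fit.py <<'E'
from h import *
from scipy.optimize import least_squares
# tray fit: rim outer corners at z=0.073 (+-92,+-120) order (+,+),(-,+),(-,-),(+,-)
COR=np.array([[92,120],[-92,120],[-92,-120],[92,-120]])/1000
SOC=np.array([[77,105],[-77,105],[-77,-105],[77,-105]])/1000
def fit(obs,x0):
    # obs: list of (C, model xyz Nx3, pix Nx2)
    def f(p):
        c,s=np.cos(p[2]),np.sin(p[2]);out=[]
        for C,m,u in obs:
            X=np.c_[m[:,0]*c-m[:,1]*s+p[0],m[:,0]*s+m[:,1]*c+p[1],m[:,2]]
            out.append((proj(C,X)-u).ravel())
        return np.concatenate(out)
    s=least_squares(f,x0,loss='soft_l1'); return s.x,f(s.x).reshape(-1,2)
def m3(a,z=0.073): return np.c_[a,np.full(len(a),z)]
E
python3 - <<'E'
from fit import *
Cs,Cd=cam("scene"),cam("side")
sc=lambda a:np.array(a,float)/4.5+[230,190]-0.4
sd=lambda a:np.array(a,float)/4+[165,110]-0.4
A=sc([[385,113],[155,247],[410,555],[655,378]])
B=sd([[190,75],[52,165],[203,300],[345,195]])
L=sd([[585,360],[432,470],[612,645],[770,530]])
for n,C,a in (("A",Cs,A),("B",Cd,B),("L",Cd,L)): print(n,np.round(onz(C,a,0.073),3).tolist(), onz(C,a,0.073).mean(0))
E
```

```text
A [[0.427, 0.159, 0.073], [0.611, 0.148, 0.073], [0.625, 0.384, 0.073], [0.439, 0.394, 0.073]] [0.52525059 0.27139573 0.073     ]
B [[0.617, 0.381, 0.073], [0.44, 0.385, 0.073], [0.43, 0.15, 0.073], [0.613, 0.149, 0.073]] [0.52500352 0.26632383 0.073     ]
L [[0.624, -0.149, 0.073], [0.443, -0.133, 0.073], [0.422, -0.356, 0.073], [0.598, -0.381, 0.073]] [ 0.52197139 -0.25467492  0.073     ]
```

```bash
cat > go.py <<'E'
import sys
from h import *
# go.py x y z yaw_of_tool_x_offset : tool nominal R0=Rz(180+yaw)Rx(180); prints shift/turn units
def go(x,y,z,yaw=0,tiltx=0,tilty=0):
    st=r.state();Rc=R.from_euler('xyz',st['tcp_rot'],degrees=True)
    Rt=R.from_euler('z',180+yaw,degrees=True)*R.from_euler('x',180+tiltx,degrees=True)*R.from_euler('y',tilty,degrees=True)
    d=Rc.inv().apply(np.array([x,y,z])-st['eef_pos'])/0.03
    a=(Rc.inv()*Rt).as_rotvec(degrees=True)/6
    print("row",np.round(np.r_[d,a],3).tolist(),"t",round(st['time_s'],2))
def show():
    st=r.state();print({k:np.round(st[k],4).tolist() for k in ['time_s','eef_pos','tcp_rot','contact_force','wrist_torque','width']})
if __name__=="__main__":
    go(*map(float,sys.argv[1:])); show()
E
python3 go.py 0.525 0.28 0.30 -3
```

```text
row [4.999, 9.334, -2.289, 0.001, 0.0, 0.5] t 0.75
{'time_s': 0.75, 'eef_pos': [0.675, -0.0, 0.2313], 'tcp_rot': [179.997, 0.0016, 179.9982], 'contact_force': [-0.1052, -0.7849, 0.524], 'wrist_torque': [-0.0317, 0.0083, -0.0223], 'width': 0.0851}
```

{"method": "play_rows", "body": {"rows": [1,1,-1,0,0,0.25,1.7,2.2,-1.4,0,0,0.5,2.4,3.2,-1.8,0,0,0.5,3,4.3,-2,0,0,0.5,3.6,5.4,-2.29,0,0,0.5]}}

```text
time_s: 1.17
eef_pos: [0.5664, 0.1619, 0.3006]
tcp_rot: [180.0, 0.0, 177.0]
contact_force: [1.5, 1.2, 0.1]
width: 0.0854
```

```bash
python3 go.py 0.525 0.28 0.30 -3
```

```text
row [1.588, 3.859, 0.023, 0.007, 0.008, -0.007] t 1.17
{'time_s': 1.1667, 'eef_pos': [0.5664, 0.1619, 0.3006], 'tcp_rot': [179.9609, 0.0464, 176.9571], 'contact_force': [1.4605, 1.2411, 0.0771], 'wrist_torque': [0.1045, -0.0855, 0.0551], 'width': 0.0854}
```

{"method": "play_rows", "body": {"rows": [0.5,1.2,0,0,0,0,1,2.4,0,0,0,0,1.4,3.4,0,0,0,0,1.59,3.86,0,0,0,0,1.59,3.86,0,0,0,0]}}

```text
time_s: 1.58
eef_pos: [0.5238, 0.2828, 0.3006]
tcp_rot: [179.9, 0.0, 177.1]
contact_force: [0.3, 0.1, 0.0]
width: 0.0856
```

```bash
python3 - <<'E'
from go import *
show(); im=r.capture("wrist"); save(im,"w1",None,1.55); show()
im=r.capture("scene"); save(im,"s3",(230,190,400,330),4.5)
im=r.capture("side"); save(im,"d3",(265,190,365,285),7)
E
```

```text
{'time_s': 1.5833, 'eef_pos': [0.5238, 0.2828, 0.3006], 'tcp_rot': [179.9422, 0.0397, 177.1494], 'contact_force': [0.3285, 0.0503, 0.0227], 'wrist_torque': [-0.0326, -0.0001, 0.0105], 'width': 0.0856}
{'time_s': 1.6333, 'eef_pos': [0.5244, 0.2813, 0.3006], 'tcp_rot': [179.9705, 0.0382, 177.1081], 'contact_force': [0.6132, -0.0947, -0.2127], 'wrist_torque': [-0.0515, -0.0491, -0.0753], 'width': 0.0853}
```

View pics/w1.png

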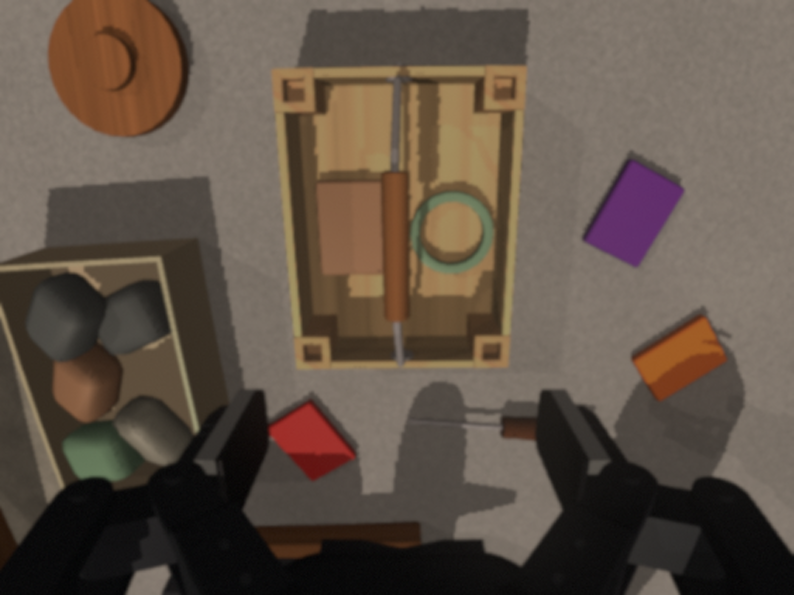

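```bash
python3 - <<'E'
from fit import *
st=r.state(); im=r.capture("wrist"); print(st['eef_pos'],st['tcp_rot'])
np.save("w2.npy",im); import pickle; pickle.dump(st,open("w2.pkl","wb"))
save(im,"w2",(170,30,350,250),2.7)
save(im,"w2a",(165,30,350,80),4.3)
save(im,"w2b",(165,200,350,250),4.3)
E
```

```text
[0.52504637 0.27957449 0.30064839] [1.79979658e+02 4.19739522e-02 1.76969234e+02]
```

View pics/w2.png

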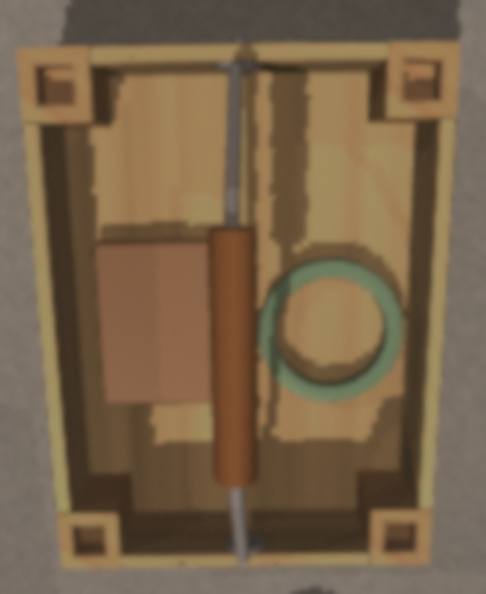

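View pics/w2a.png

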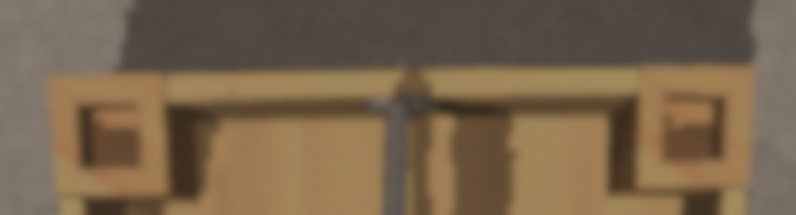

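View pics/w2b.png

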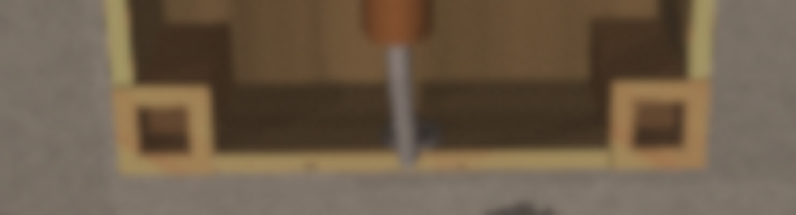

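```bash
python3 - <<'E'
from fit import *
import pickle
st=pickle.load(open("w2.pkl","rb")); C=cam("wrist",st)
a=lambda p:np.array(p,float)/4.3+[165,30]-0.4
b=lambda p:np.array(p,float)/4.3+[165,200]-0.4
cor=np.r_[b([[120,173],[707,168]]),a([[755,66],[48,76]])]
soc=np.r_[b([[163,131],[659,127]]),a([[693,128],[110,137]])]
p,res=fit([(C,m3(COR),cor),(C,m3(SOC),soc)],[.525,.27,-.05])
print(p[:2],np.degrees(p[2])); print(np.round(res,1).tolist())
p4=p
# scene/side too
sc=lambda a:np.array(a,float)/4.5+[230,190]-0.4
sd=lambda a:np.array(a,float)/4+[165,110]-0.4
A=sc([[655,378],[410,555],[155,247],[385,113]])[[1,0,3,2]]
A=sc([[410,555],[655,378],[385,113],[155,247]])
B=sd([[190,75],[52,165],[203,300],[345,195]])
for n,Cx,u in (("scene",cam("scene"),A),("side",cam("side"),B)):
    q,rs=fit([(Cx,m3(COR),u)],p); print(n,q[:2],np.degrees(q[2]),np.abs(rs).max())
# handle grip ends: w2 scale 2.7 off (170,30)
g=lambda p:np.array(p,float)/2.7+[170,30]-0.4
pts=g([[231,228],[236,487],[233,357]])
for z in (.133,.13): print(z,np.round(onz(C,pts,z),4).tolist())
c,s=np.cos(p[2]),np.sin(p[2])
for X in onz(C,pts,.132):
    d=X[:2]-p[:2]; print("tray frame",c*d[0]+s*d[1],-s*d[0]+c*d[1])
print(onz(C,g([[155,322],[332,328]]),.03))
E
```

```text
[0.52522175 0.27126202] -2.259875087007441
[[0.1, 0.2], [-0.7, -0.3], [-0.2, 0.3], [0.1, 0.3], [0.2, -0.2], [0.0, -0.6], [0.3, 0.0], [-0.1, -0.2]]
scene [0.52513733 0.27082349] -3.4118854684036415 0.8801931448767846
side [0.52516964 0.26699212] -1.5731880024161233 1.2630160946862077
0.133 [[0.5267, 0.2216, 0.133], [0.5304, 0.3238, 0.133], [0.5286, 0.27, 0.133]]
0.13 [[0.5267, 0.2218, 0.13], [0.5305, 0.325, 0.13], [0.5287, 0.2707, 0.13]]
tray frame 0.0034192075821651083 -0.04949947673692284
tray frame 0.0031527937528102916 0.05312970595883561
tray frame 0.0034773507190066608 -0.0008641149008309204
[[0.56938379 0.27384479 0.03      ]
 [0.48017091 0.28160734 0.03      ]]
```

```bash
python3 go.py 0.523 -0.247 0.30 -6
```

```text
row [-0.868, -17.517, 0.015, 0.004, 0.007, 0.487] t 1.78
{'time_s': 1.7833, 'eef_pos': [0.5252, 0.2792, 0.3007], 'tcp_rot': [179.9772, 0.0418, 176.9208], 'contact_force': [-0.3992, -0.1922, 0.0195], 'wrist_torque': [-0.0421, 0.0183, -0.0535], 'width': 0.0854}
```

{"method": "play_rows", "body": {"rows": [-0.1,-1.2,0,0,0,0.1,-0.2,-2.5,0,0,0,0.2,-0.2,-3.8,0,0,0,0.3,-0.3,-5.2,0,0,0,0.4,-0.3,-6.5,0,0,0,0.49]}}

```text
time_s: 2.2
eef_pos: [0.5236, 0.0808, 0.3008]
tcp_rot: [180.0, 0.1, 173.9]
contact_force: [1.3, -1.4, -1.0]
width: 0.0854
```

{"method": "play_rows", "body": {"rows": [0,-1.3,0,0,0,0,0,-2.6,0,0,0,0,0,-3.9,0,0,0,0,0,-5.2,0,0,0,0,0,-6.5,0,0,0,0]}}

```text
time_s: 2.62
eef_pos: [0.5017, -0.1163, 0.3011]
tcp_rot: [180.0, 0.1, 173.8]
contact_force: [0.4, 0.1, 0.6]
width: 0.0852
```

```bash
python3 go.py 0.523 -0.247 0.30 -6
```

```text
row [-1.179, -4.255, 0.038, 0.005, 0.019, -0.038] t 2.62
{'time_s': 2.6167, 'eef_pos': [0.5017, -0.1163, 0.3011], 'tcp_rot': [179.9692, 0.1145, 173.7694], 'contact_force': [0.351, 0.0603, 0.5591], 'wrist_torque': [0.0024, -0.1187, 0.0302], 'width': 0.0852}
```

{"method": "play_rows", "body": {"rows": [-0.3,-1.3,0,0,0,0,-0.7,-2.6,0,0,0,0,-1.0,-3.6,0,0,0,0,-1.18,-4.25,0.03,0,0,-0.03,-1.18,-4.25,0.03,0,0,-0.03]}}

```text
time_s: 3.03
eef_pos: [0.5222, -0.2517, 0.2994]
tcp_rot: [-180.0, 0.0, 173.6]
contact_force: [0.3, -0.1, -0.3]
width: 0.0854
```

```bash
python3 - <<'E'
from fit import *
r.capture("wrist"); r.capture("wrist")
st=r.state(); im=r.capture("wrist"); print(st['eef_pos'],st['tcp_rot'],r.state()['eef_pos'])
import pickle; pickle.dump(st,open("w3.pkl","wb"))
save(im,"w3full",None,1.2)
save(im,"w3",(170,30,350,250),2.7)
save(im,"w3a",(165,30,350,80),4.3)
save(im,"w3b",(165,200,350,250),4.3)
E
```

```text
[ 0.52211601 -0.24876679  0.29975996] [1.79967321e+02 5.84710430e-02 1.73723634e+02] [ 0.52229218 -0.24782923  0.30005377]
```

View pics/w3.png

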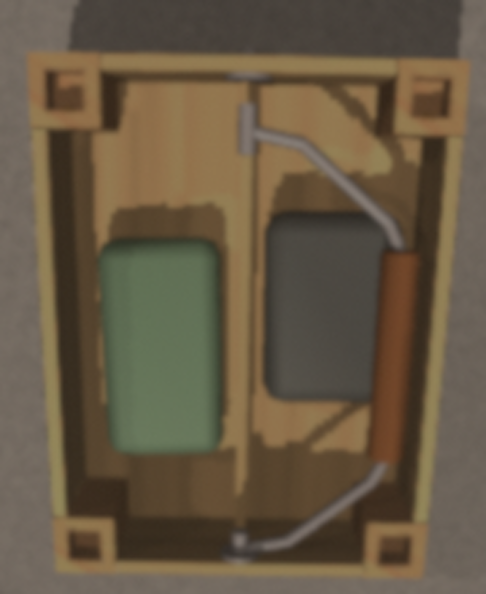

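View pics/w3a.png

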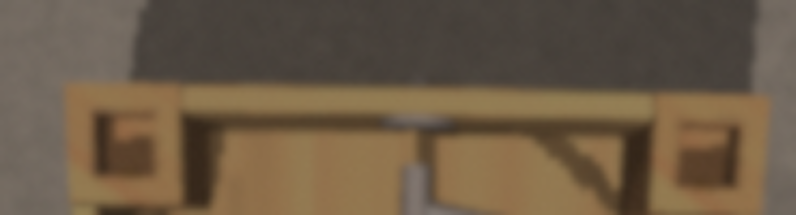

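View pics/w3b.png

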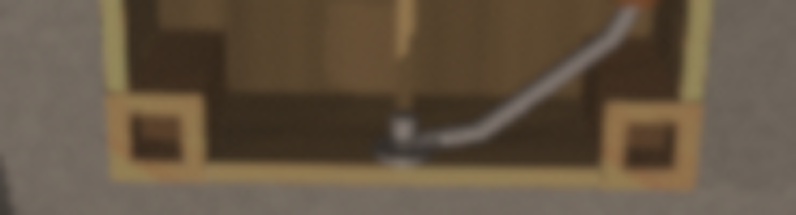

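View pics/w3full.png

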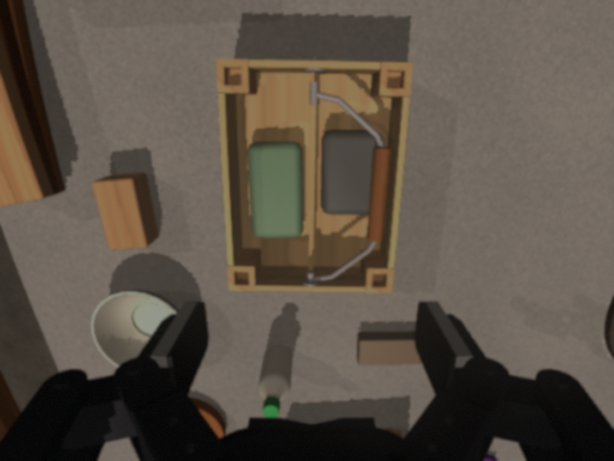

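```bash
python3 - <<'E'
from fit import *
import pickle
st=pickle.load(open("w3.pkl","rb")); C=cam("wrist",st)
a=lambda p:np.array(p,float)/4.3+[165,30]-0.4
b=lambda p:np.array(p,float)/4.3+[165,200]-0.4
cor=np.r_[b([[110,180],[697,188]]),a([[770,97],[65,85]])]
soc=np.r_[b([[158,137],[651,146]]),a([[708,155],[126,143]])]
p,res=fit([(C,m3(COR),cor),(C,m3(SOC),soc)],[.522,-.25,-.1])
print(p[:2],np.degrees(p[2])); print(np.round(res,1).tolist())
g=lambda p:np.array(p,float)/2.7+[170,30]-0.4
c,s=np.cos(p[2]),np.sin(p[2])
for X in onz(C,g([[401,250],[383,462]]),.063):
    d=X[:2]-p[:2]; print("tray frame",c*d[0]+s*d[1],-s*d[0]+c*d[1])
for i in range(2):
  st=r.state(); im=r.capture("wrist"); print(st['eef_pos'],st['tcp_rot'])
pickle.dump((st,im),open("w4.pkl","wb"))
save(im,"w4a",(165,30,350,80),4.3)
save(im,"w4b",(165,200,350,250),4.3)
E
```

```text
[ 0.52138585 -0.25247614] -7.2015420122749525
[[0.5, -0.1], [-0.5, 0.1], [0.1, -0.1], [0.1, -0.3], [-0.2, 0.2], [0.1, -0.2], [0.3, -0.0], [-0.3, 0.4]]
tray frame -0.07033231387197143 -0.0402300714317248
tray frame -0.06921845402575393 0.06211414792847488
[ 0.52229218 -0.24782923  0.30005377] [1.79964871e+02 8.82177020e-02 1.73811539e+02]
[ 0.52248592 -0.24713734  0.30029001] [1.79965287e+02 1.10950342e-01 1.73884030e+02]
```

View pics/w4a.png

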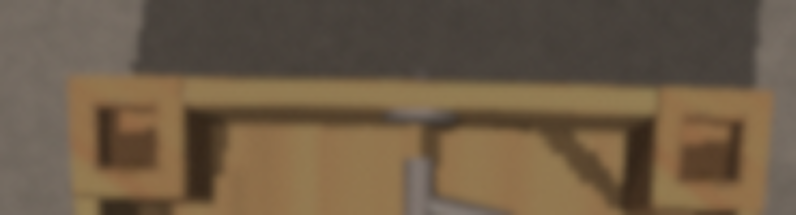

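View pics/w4b.png

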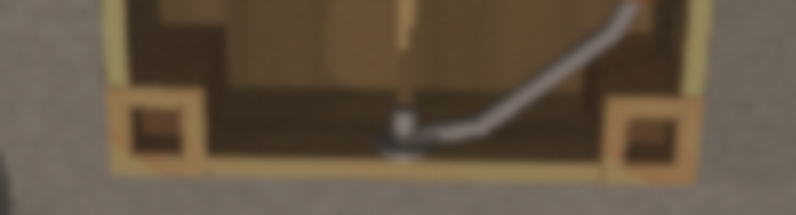

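```bash
python3 - <<'E'
from fit import *
import pickle
st,im=pickle.load(open("w4.pkl","rb")); C=cam("wrist",st)
a=lambda p:np.array(p,float)/4.3+[165,30]-0.4
b=lambda p:np.array(p,float)/4.3+[165,200]-0.4
cor=np.r_[b([[110,175],[700,182]]),a([[773,90],[68,76]])]
soc=np.r_[b([[158,132],[652,142]]),a([[711,149],[128,136]])]
p,res=fit([(C,m3(COR),cor),(C,m3(SOC),soc)],[.522,-.25,-.1])
print(p[:2],np.degrees(p[2])); print(np.round(res,1).tolist())
E
python3 go.py 0.5286 0.2715 0.24 -2.3
```

```text
[ 0.52129763 -0.25253916] -7.139177833848776
[[0.7, -0.4], [-1.0, 0.3], [-0.0, 0.1], [0.0, 0.1], [0.0, -0.1], [0.1, -0.5], [0.1, -0.1], [-0.2, 0.3]]
row [1.632, 17.195, 2.024, 0.005, 0.023, -0.627] t 3.28
{'time_s': 3.2833, 'eef_pos': [0.5227, -0.2467, 0.3005], 'tcp_rot': [179.9667, 0.1388, 173.9393], 'contact_force': [-0.4048, -0.4637, 0.1447], 'wrist_torque': [-0.0155, 0.0372, -0.0092], 'width': 0.0854}
```

{"method": "play_rows", "body": {"rows": [0.1,1.3,0,0,0,-0.1,0.2,2.6,0,0,0,-0.2,0.3,3.9,0,0,0,-0.3,0.4,5.2,0,0,0,-0.4,0.5,6.5,0,0,0,-0.6]}}

```text
time_s: 3.7
eef_pos: [0.5277, -0.0487, 0.3013]
tcp_rot: [180.0, 0.2, 177.6]
contact_force: [1.1, 1.0, -0.1]
width: 0.0858
```

{"method": "play_rows", "body": {"rows": [0,1.3,0,0,0,0,0,2.6,0,0,0,0,0,3.9,0,0,0,0,0,5.2,0,0,0,0,0,6.5,0,0,0,0]}}

```text
time_s: 4.12
eef_pos: [0.5348, 0.1489, 0.3023]
tcp_rot: [179.9, 0.3, 177.7]
contact_force: [1.7, 0.2, 0.4]
width: 0.085
```

```bash
python3 go.py 0.5286 0.2715 0.24 -2.3
```

```text
row [0.378, 4.07, 2.084, 0.018, 0.048, 0.007] t 4.12
{'time_s': 4.1167, 'eef_pos': [0.5348, 0.1489, 0.3023], 'tcp_rot': [179.8921, 0.2897, 177.7411], 'contact_force': [1.7056, 0.1955, 0.3559], 'wrist_torque': [-0.0505, -0.1494, -0.0385], 'width': 0.085}
```

{"method": "play_rows", "body": {"rows": [0.1,1.2,0.4,0,0,0,0.2,2.4,0.8,0,0,0,0.3,3.4,1.4,0,0.05,0,0.38,4.07,2.0,0.02,0.05,0.01,0.38,4.07,2.08,0.02,0.05,0.01]}}

```text
time_s: 4.53
eef_pos: [0.5261, 0.2751, 0.2366]
tcp_rot: [-179.9, -0.2, 177.9]
contact_force: [-0.6, 0.1, -1.0]
width: 0.0849
```

```bash
python3 - <<'E'
from go import *
for i in range(3): im=r.capture("wrist")
go(0.5286,0.272,0.114,-2.3); show()
save(im,"w5",None,1.2)
st=r.state()
o=r.outline_of("wrist","handle_centre")
C=cam("wrist",st)
for q in o: print(q['conf'],q['location'],onz(C,[q['location']],.133))
E
```

```text
row [-0.023, 0.002, 4.213, -0.006, -0.001, 0.016] t 4.68
{'time_s': 4.6833, 'eef_pos': [0.5279, 0.272, 0.2404], 'tcp_rot': [-179.9645, -0.0066, 177.7961], 'contact_force': [-0.4958, 0.2516, -0.1011], 'wrist_torque': [-0.0043, 0.0095, -0.0127], 'width': 0.0855}
0.96 [259.9, 173.6] [[0.52738564 0.25870569 0.133     ]]
```

View pics/w5.png

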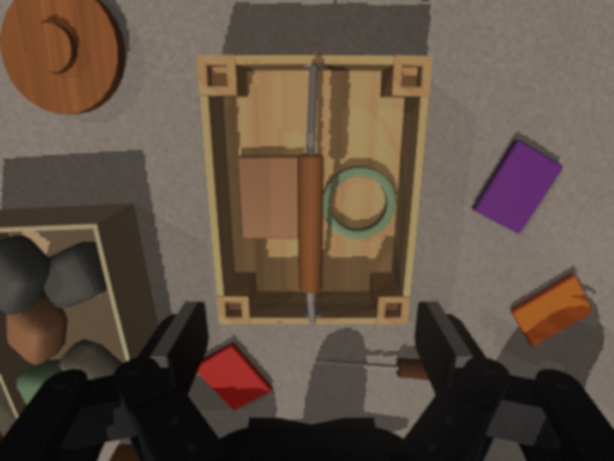

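{"method": "play_rows", "body": {"rows": [-0.02,0,1,0,0,0,-0.02,0,2.2,0,0,0,-0.02,0,3.2,0,0,0,-0.02,0,3.9,0,0,0,-0.02,0,4.2,0,0,0]}}

```text
time_s: 5.15
eef_pos: [0.5283, 0.27, 0.1132]
tcp_rot: [-179.9, -0.1, 177.7]
contact_force: [0.1, -0.7, -0.7]
width: 0.0851
```

```bash
python3 - <<'E'
from go import *
im=r.capture("scene"); save(im,"s6",(230,150,400,330),3.3)
im=r.capture("wrist"); save(im,"w6",None,1.2)
go(0.5280,0.272,0.114,-2.3); show()
E
```

```text
row [0.035, 0.041, 0.025, -0.008, -0.001, 0.0] t 5.25
{'time_s': 5.25, 'eef_pos': [0.529, 0.2707, 0.1148], 'tcp_rot': [-179.9505, -0.0039, 177.7011], 'contact_force': [0.0124, 0.6228, 0.8906], 'wrist_torque': [-0.045, -0.0231, 0.021], 'width': 0.085}
```

View pics/w6.png

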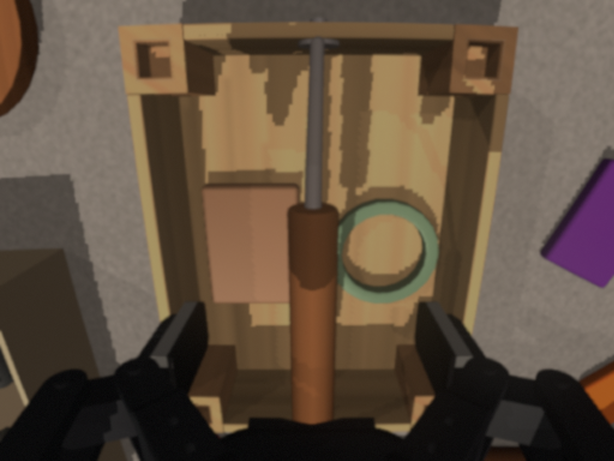

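View pics/s6.png

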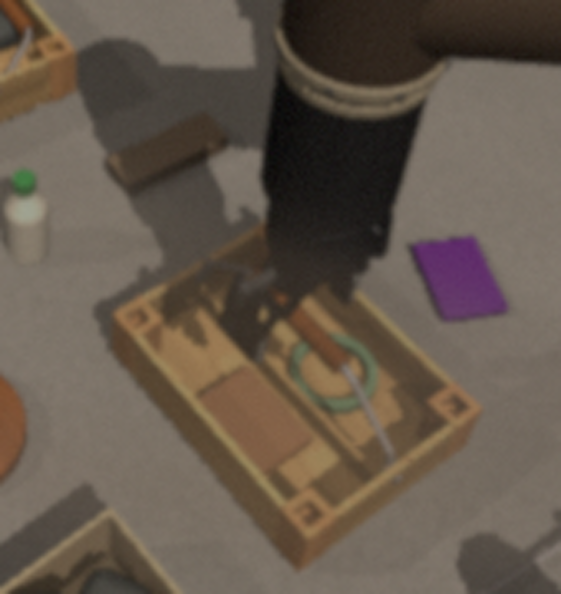

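{"method": "play_rows", "body": {"rows": [0,0,0,0,0,0,0,0,0,0,0,0,0,0,0,0,0,0,0,0,0,0,0,0,0,0,0,0,0,0], "claw": 0, "squeeze": 60}}

```text
time_s: 5.67
eef_pos: [0.5293, 0.271, 0.1157]
tcp_rot: [180.0, 0.1, 177.7]
contact_force: [-0.6, -0.6, -0.3]
width: 0.0258
```

{"method": "play_rows", "body": {"rows": [0,0,0,0,0,0,0,0,0,0,0,0,0,0,0,0,0,0,0,0,0,0,0,0,0,0,0,0,0,0]}}

```text
time_s: 6.08
eef_pos: [0.5293, 0.2711, 0.116]
tcp_rot: [180.0, 0.1, 177.7]
contact_force: [-1.4, -0.2, 3.3]
width: 0.0162
```

```bash
python3 go.py 0.528 0.272 0.20 -2.3
```

```text
row [0.042, 0.03, -2.801, 0.003, 0.011, 0.002] t 6.08
{'time_s': 6.0833, 'eef_pos': [0.5293, 0.2711, 0.116], 'tcp_rot': [179.9818, 0.0655, 177.7115], 'contact_force': [-1.3656, -0.2088, 3.2627], 'wrist_torque': [-0.1384, 0.5957, 0.046], 'width': 0.0162}
```

{"method": "play_rows", "body": {"rows": [0,0,-0.1,0,0,0,0,0,-0.2,0,0,0,0,0,-0.35,0,0,0,0,0,-0.5,0,0,0,0,0,-0.7,0,0,0]}}

```text
time_s: 6.5
eef_pos: [0.5289, 0.2708, 0.1367]
tcp_rot: [-180.0, -0.0, 177.7]
contact_force: [-0.2, 0.6, -7.1]
width: 0.0163
```

{"method": "play_rows", "body": {"rows": [0,0,-0.2,0,0,0,0,0,-0.5,0,0,0,0,0,-0.8,0,0,0,0,0,-1.2,0,0,0,0,0,-1.2,0,0,0]}}

```text
time_s: 6.92
eef_pos: [0.5303, 0.2717, 0.176]
tcp_rot: [179.9, 0.2, 177.7]
contact_force: [0.8, 0.4, -6.2]
width: 0.0162
```

```bash
python3 - <<'E'
from go import *
show()
im=r.capture("scene"); save(im,"s7",(230,150,400,330),3.3)
im=r.capture("wrist"); save(im,"w7",None,1.2)
show()
E
```

```text
{'time_s': 6.9167, 'eef_pos': [0.5303, 0.2717, 0.176], 'tcp_rot': [179.877, 0.2132, 177.7291], 'contact_force': [0.7853, 0.3704, -6.1879], 'wrist_torque': [0.0687, -0.332, -0.0197], 'width': 0.0162}
{'time_s': 7.0167, 'eef_pos': [0.5292, 0.2712, 0.1735], 'tcp_rot': [179.9388, 0.0681, 177.6909], 'contact_force': [-0.8678, 1.2542, -8.6711], 'wrist_torque': [-0.0304, 0.0803, 0.0444], 'width': 0.016}
```

View pics/w7.png

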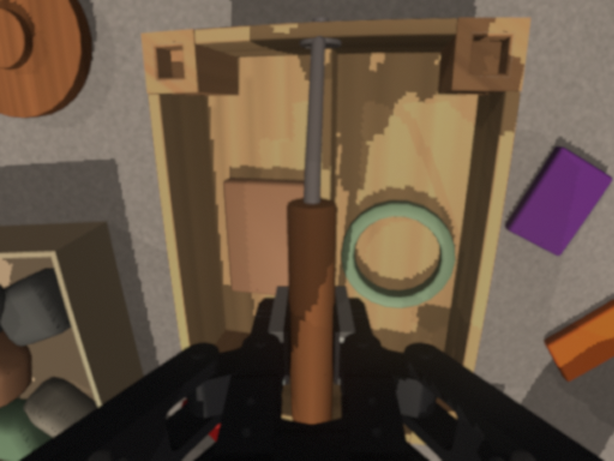

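View pics/s7.png

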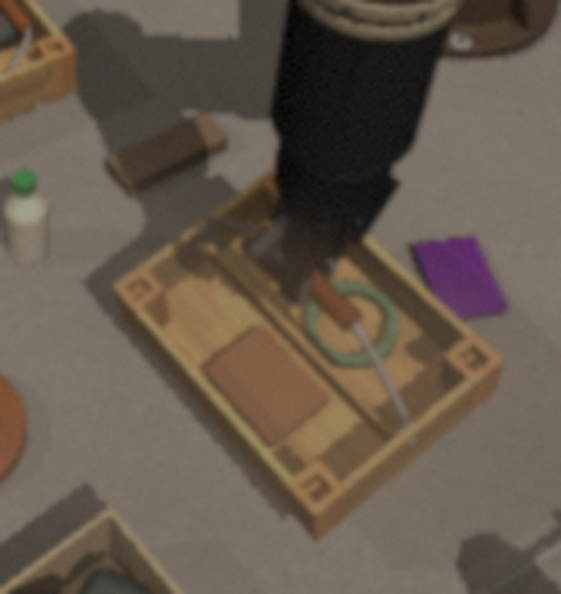

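{"method": "play_rows", "body": {"rows": [0,0,-0.2,0,0,0,0,0,-0.6,0,0,0,0,0,-1.1,0,0,0,0,0,-1.6,0,0,0,0,0,-2.1,0,0,0]}}

```text
time_s: 7.43
eef_pos: [0.5287, 0.2709, 0.2367]
tcp_rot: [180.0, 0.0, 177.7]
contact_force: [-0.3, 0.1, -7.4]
width: 0.0164
```

{"method": "play_rows", "body": {"rows": [0,0,-0.5,0,0,0,0,0,-1.0,0,0,0,0,0,-1.4,0,0,0,0,0,-1.6,0,0,0,0,0,-1.7,0,0,0]}}

```text
time_s: 7.85
eef_pos: [0.5288, 0.2709, 0.2884]
tcp_rot: [180.0, 0.0, 177.7]
contact_force: [-0.5, 0.2, -7.1]
width: 0.0161
```

```bash
python3 go.py 0.5225 -0.2525 0.292 -7.15
```

```text
row [-0.495, -17.441, -0.134, 0.008, 0.006, 0.806] t 7.85
{'time_s': 7.85, 'eef_pos': [0.5288, 0.2709, 0.2884], 'tcp_rot': [179.9515, 0.0409, 177.685], 'contact_force': [-0.5312, 0.2154, -7.0592], 'wrist_torque': [0.0681, 0.0017, -0.0346], 'width': 0.0161}
```

{"method": "play_rows", "body": {"rows": [0,-0.15,-0.1,0,0,0,0,-0.5,-0.1,0,0,0.1,-0.05,-1.1,-0.1,0,0,0.1,-0.1,-1.8,-0.1,0,0,0.2,-0.1,-2.6,-0.1,0,0,0.2]}}

```text
time_s: 8.27
eef_pos: [0.5282, 0.191, 0.2903]
tcp_rot: [-180.0, -0.0, 176.5]
contact_force: [-0.2, -0.0, -7.5]
width: 0.0161
```

{"method": "play_rows", "body": {"rows": [0,-0.9,0,0,0,0,0,-1.8,0,0,0,0.1,-0.05,-2.7,0,0,0,0.1,-0.1,-3.6,0,0,0,0.2,-0.1,-4.5,0,0,0,0.2]}}

```text
time_s: 8.68
eef_pos: [0.5219, 0.0533, 0.2898]
tcp_rot: [-179.9, -0.1, 175.2]
contact_force: [0.4, -0.9, -7.0]
width: 0.016
```

{"method": "play_rows", "body": {"rows": [0,-0.9,0,0,0,0,0,-1.8,0,0,0,0.1,-0.05,-2.7,0,0,0,0.1,-0.1,-3.6,0,0,0,0.2,-0.1,-4.5,0,0,0,0.2]}}

```text
time_s: 9.1
eef_pos: [0.5121, -0.084, 0.2895]
tcp_rot: [-179.9, -0.1, 173.9]
contact_force: [1.2, -0.0, -6.8]
width: 0.0161
```

```bash
python3 go.py 0.5248 -0.253 0.292 -7.15
```

```text
row [-1.017, -5.557, -0.08, -0.013, -0.021, 0.177] t 9.1
{'time_s': 9.1, 'eef_pos': [0.5121, -0.084, 0.2895], 'tcp_rot': [-179.9246, -0.1295, 173.9139], 'contact_force': [1.2089, -0.0428, -6.7529], 'wrist_torque': [-0.052, -0.1953, 0.0367], 'width': 0.0161}
```

{"method": "play_rows", "body": {"rows": [-0.15,-0.9,0,0,0,0,-0.3,-1.8,0,0,0,0.1,-0.5,-2.7,0,0,0,0.1,-0.65,-3.5,0,0,0,0.18,-0.8,-4.2,0,0,0,0.18]}}

```text
time_s: 9.52
eef_pos: [0.5209, -0.2145, 0.2889]
tcp_rot: [-179.9, -0.2, 172.7]
contact_force: [0.6, 0.2, -6.1]
width: 0.016
```

```bash
python3 go.py 0.5248 -0.253 0.292 -7.15
```

```text
row [-0.29, -1.255, -0.102, -0.016, -0.035, -0.022] t 9.52
{'time_s': 9.5167, 'eef_pos': [0.5209, -0.2145, 0.2889], 'tcp_rot': [-179.9039, -0.2099, 172.7194], 'contact_force': [0.6327, 0.198, -6.1244], 'wrist_torque': [0.0279, -0.0759, 0.048], 'width': 0.016}
```

{"method": "play_rows", "body": {"rows": [-0.15,-0.6,0,0,0,0,-0.25,-1.0,0,0,0,0,-0.29,-1.25,0,-0.02,-0.03,-0.02,-0.29,-1.25,0,-0.02,-0.03,-0.02,-0.29,-1.25,0,-0.02,-0.03,-0.02]}}

```text
time_s: 9.93
eef_pos: [0.5242, -0.253, 0.2886]
tcp_rot: [179.9, -0.1, 172.8]
contact_force: [-0.1, 1.1, -7.8]
width: 0.016
```

```bash
python3 - <<'E'
from go import *
import pickle
for i in range(2): r.capture("wrist")
st=r.state(); im=r.capture("wrist"); pickle.dump(st,open("w8.pkl","wb")); save(im,"w8",None,1.55)
im=r.capture("scene"); save(im,"s8",(130,60,290,220),3.7)
im=r.capture("side"); save(im,"d8",(230,130,390,290),3.7)
show()
E
```

```text
{'time_s': 10.1833, 'eef_pos': [0.5249, -0.2521, 0.2891], 'tcp_rot': [179.9649, -0.0103, 172.9029], 'contact_force': [0.1513, 0.0716, -6.9771], 'wrist_torque': [0.0431, -0.0212, -0.0196], 'width': 0.016}
```

View pics/w8.png

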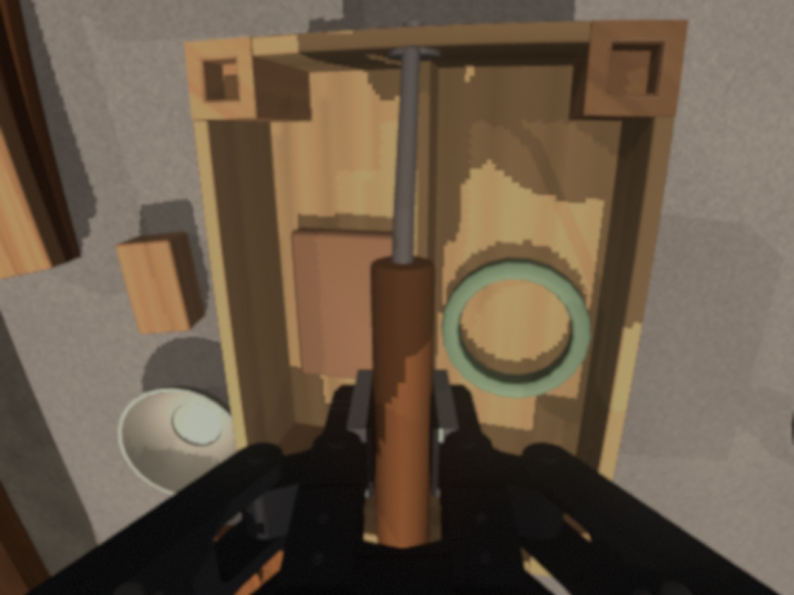

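View pics/s8.png

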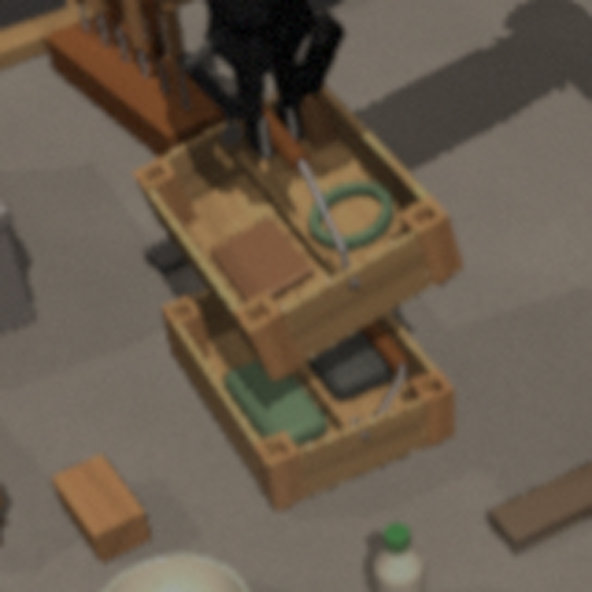

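View pics/d8.png

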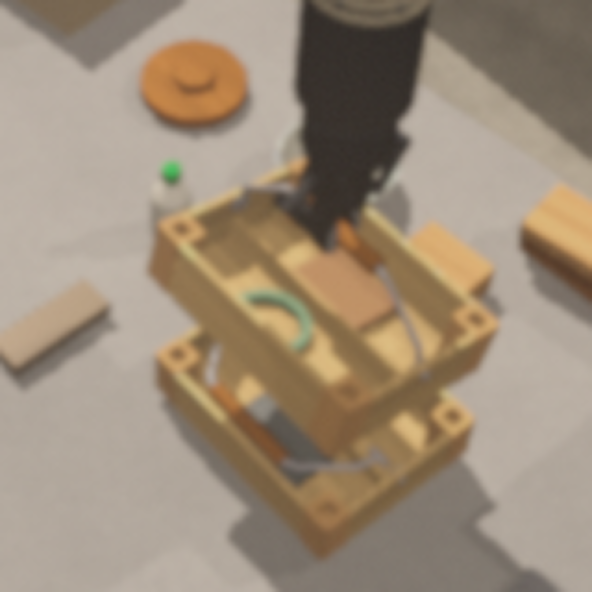

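```bash
cat > fit6.py <<'E'
from fit import *
def fit6(obs,x0,prior=None):
    # p: x,y,z of tray_centre, rotvec; prior: list (idx, val, sigma px-equivalent)
    def pose(p): return R.from_euler('ZYX',[p[3],p[4],p[5]],degrees=True).as_matrix()
    def f(p):
        out=[]
        for C,m,u in obs: out.append((proj(C,m@pose(p).T+p[:3])-u).ravel())
        return np.concatenate(out)
    s=least_squares(f,x0,loss='soft_l1',x_scale=[.01,.01,.01,5,5,5]); return s.x,f(s.x).reshape(-1,2)
E
python3 - <<'E'
from fit6 import *
import pickle
st=pickle.load(open("w8.pkl","rb"));Cw=cam("wrist",st)
print(st['eef_pos'])
w=np.array([[185,43],[222,81],[687,20],[638,70]])/1.55-.4
wm=np.array([[92,-120,30],[77,-105,30],[-92,-120,30],[-77,-105,30]])/1e3
s=np.array([[155,174],[262,312],[427,215],[462,222]])/3.7-.4+[130,60]
sm=np.array([[77,-105,30],[77,105,30],[-77,105,30],[-92,120,30]])/1e3
d=np.array([[182,230],[350,392],[475,320]])/3.7-.4+[230,130]
dm=np.array([[-77,105,30],[-77,-105,30],[77,-105,30]])/1e3
x0=[.52,-.25,.2,-7,10,0]
for nm,obs in (("all",[(Cw,wm,w),(cam("scene"),sm,s),(cam("side"),dm,d)]),("ext",[(cam("scene"),sm,s),(cam("side"),dm,d)])):
    p,res=fit6(obs,x0); print(nm,np.round(p,4).tolist()); print(np.round(res,1).tolist())
    Rm=R.from_euler('ZYX',p[3:],degrees=True).as_matrix()
    print("pivot",p[:3]+Rm@[0,0,.02]," grip exp z",st['eef_pos'][2]+.0187)
E
```

```text
[ 0.52454605 -0.25220341  0.28892582]
all [0.5148, -0.2514, 0.215, -6.8315, 12.2306, -0.7045]
[[0.1, 0.3], [-0.0, 0.0], [1.1, 0.4], [-1.2, -0.7], [-0.4, -0.5], [-0.8, 0.1], [-0.4, 0.6], [-3.0, -1.0], [-1.3, 0.9], [-1.2, 0.4], [-0.5, -0.4]]
pivot [ 0.51899002 -0.25163944  0.23456347]  grip exp z 0.30762581762633207
ext [0.5142, -0.2514, 0.215, -6.4368, 13.112, -0.8236]
[[-0.4, -0.1], [-0.3, 0.5], [-0.3, 0.2], [-2.9, -1.5], [-1.3, 0.9], [-0.8, 0.1], [-0.6, -0.4]]
pivot [ 0.51877344 -0.25163176  0.23446628]  grip exp z 0.30762581762633207
```

```bash
python3 go.py 0.5397 -0.2548 0.217 -7.15
```

```text
row [-0.502, -0.031, 2.404, 0.006, -0.002, 0.009] t 10.18
{'time_s': 10.1833, 'eef_pos': [0.5249, -0.2521, 0.2891], 'tcp_rot': [179.9649, -0.0103, 172.9029], 'contact_force': [0.1513, 0.0716, -6.9771], 'wrist_torque': [0.0431, -0.0212, -0.0196], 'width': 0.016}
```

{"method": "play_rows", "body": {"rows": [-0.1,-0.01,0.2,0,0,0,-0.25,-0.02,0.7,0,0,0,-0.4,-0.03,1.3,0,0,0,-0.5,-0.03,1.8,0,0,0,-0.5,-0.03,2.2,0,0,0]}}

```text
time_s: 10.6
eef_pos: [0.54, -0.2541, 0.2212]
tcp_rot: [179.9, -0.1, 172.9]
contact_force: [0.4, 0.8, -7.5]
width: 0.016
```

{"method": "play_rows", "body": {"rows": [0,0,0.15,0,0,0,0,0,0.2,0,0,0,0,0,0.2,0,0,0,0,0,0.2,0,0,0]}}

```text
time_s: 10.93
eef_pos: [0.5405, -0.2542, 0.216]
tcp_rot: [180.0, -0.0, 173.0]
contact_force: [0.9, -0.9, -7.1]
width: 0.0158
```

```bash
python3 - <<'E'
from go import *
import pickle
st=r.state(); im=r.capture("wrist"); pickle.dump(st,open("w9.pkl","wb")); save(im,"w9",None,1.55)
im=r.capture("scene"); save(im,"s9",(150,80,280,220),4.2)
im=r.capture("side"); save(im,"d9",(260,170,380,280),5)
go(0.5397,-0.2548,.217,-7.15)
show()
E
```

```text
row [0.021, -0.021, -0.027, 0.008, 0.004, 0.016] t 11.08
{'time_s': 11.0833, 'eef_pos': [0.5404, -0.2542, 0.2162], 'tcp_rot': [179.9542, 0.0232, 172.9453], 'contact_force': [0.0482, -0.4241, -7.1583], 'wrist_torque': [-0.0148, -0.0076, -0.0317], 'width': 0.0159}
```

View pics/w9.png

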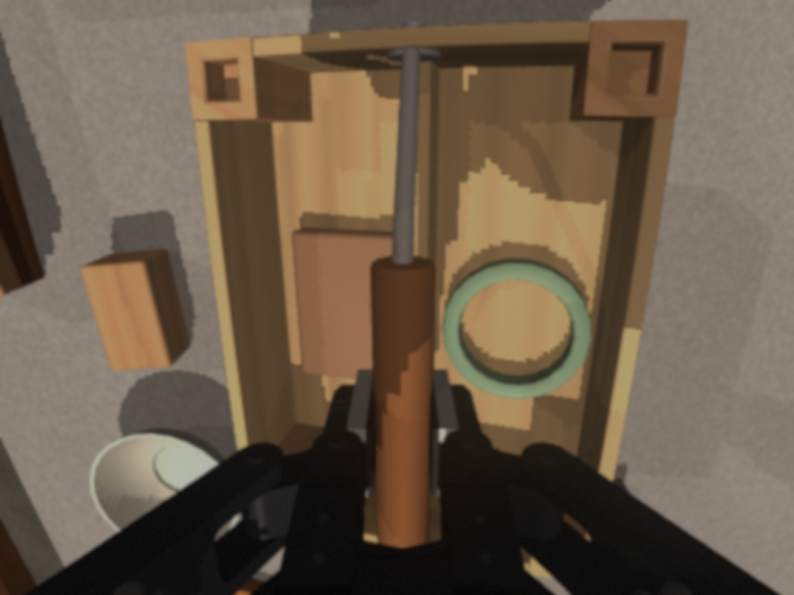

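View pics/s9.png

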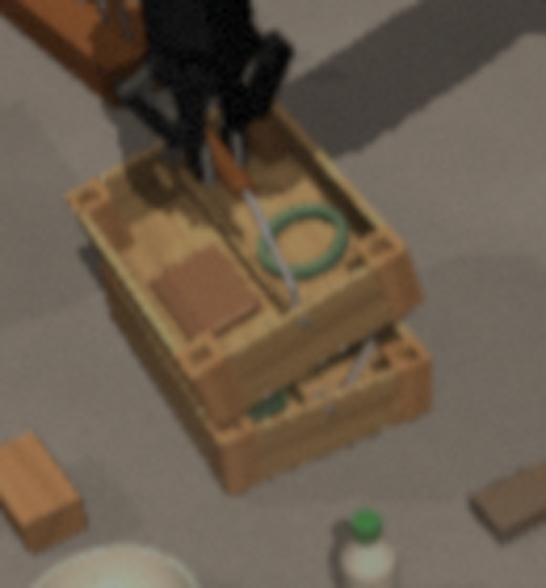

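View pics/d9.png

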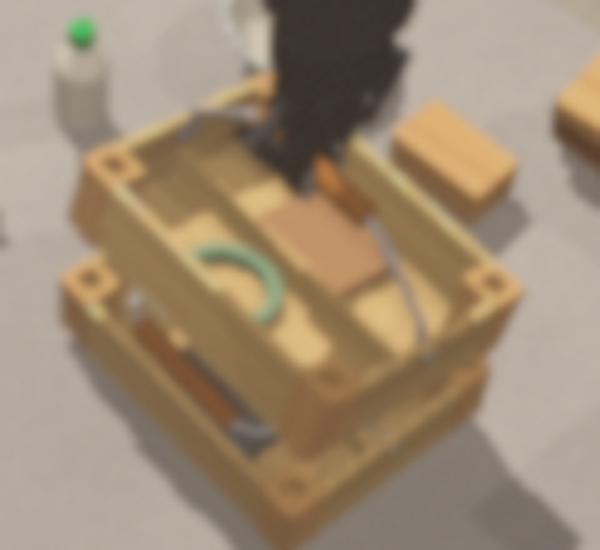

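```bash
python3 - <<'E'
from fit6 import *
import pickle
st=pickle.load(open("w9.pkl","rb"));Cw=cam("wrist",st);Cs=cam("scene");Cd=cam("side")
w=np.array([[187,43],[222,81],[687,20],[638,70]])/1.55-.4
wm=np.array([[92,-120,30],[77,-105,30],[-92,-120,30],[-77,-105,30]])/1e3
s=np.array([[90,196],[203,353],[380,246]])/4.2-.4+[150,80]
sm=np.array([[77,-105,30],[77,105,30],[-77,105,30]])/1e3
d=np.array([[117,163],[330,380],[492,283]])/5-.4+[260,170]
dm=np.array([[-77,105,30],[-77,-105,30],[77,-105,30]])/1e3
p,res=fit6([(Cw,wm,w),(Cs,sm,s),(Cd,dm,d)],[.53,-.25,.15,-7,12,0]); print(np.round(p,4).tolist()); print(np.round(res,1).tolist())
Rm=R.from_euler('ZYX',p[3:],degrees=True).as_matrix()
print("pivot",p[:3]+Rm@[0,0,.02],st['eef_pos'])
# lower check
lw=np.array([[405,357],[432,362]])/4.2-.4+[150,80]
ld=np.array([[92,280],[292,487]])/5-.4+[260,170]
q,res=fit([(Cs,m3(np.array([[-77,105],[-92,120]])/1e3),lw),(Cd,m3(np.array([[-77,105],[-77,-105]])/1e3),ld)],[.5213,-.2525,-.125])
print(q[:2],np.degrees(q[2]),np.round(res,1).tolist())
y=np.radians(-7.15);c,s_=np.cos(y),np.sin(y)
for sy in (1,-1):
    X=p[:3]+Rm@np.array([.077,.105*sy,-.043]); dd=X[:2]-[.5213,-.2525]
    print("lug +x",sy,c*dd[0]+s_*dd[1],-s_*dd[0]+c*dd[1],X[2])
E
```

```text
[0.5315, -0.2529, 0.1444, -6.88, 12.9813, 0.4901]
[[-0.2, 0.3], [0.3, -0.2], [1.0, 0.4], [-1.5, -0.6], [-0.7, -0.0], [-1.0, -0.1], [-0.0, -0.2], [-1.5, 0.2], [-0.6, -0.1], [-0.2, -0.2]]
pivot [ 0.53598622 -0.25360587  0.16384008] [ 0.54050684 -0.25421384  0.21603756]
[ 0.52350347 -0.25167245] -7.0519827507208195 [[-0.3, -0.6], [-0.5, -0.7], [-0.9, -0.6], [-0.2, -0.2]]
lug +x 1 0.07529411122948176 0.10655244488524257 0.08603083446871287
lug +x -1 0.07588032483269398 -0.10343944192849369 0.08428045564732035
```

```bash
python3 go.py 0.5408 -0.2550 0.207 -7.15
```

```text
row [-0.016, -0.024, 0.307, 0.008, 0.004, 0.016] t 11.08
{'time_s': 11.0833, 'eef_pos': [0.5404, -0.2542, 0.2162], 'tcp_rot': [179.9542, 0.0232, 172.9453], 'contact_force': [0.0482, -0.4241, -7.1583], 'wrist_torque': [-0.0148, -0.0076, -0.0317], 'width': 0.0159}
```

{"method": "play_rows", "body": {"rows": [-0.01,-0.02,0.1,0,0,0.01,-0.02,-0.02,0.2,0,0,0.02,-0.02,-0.02,0.3,0,0,0.02,-0.02,-0.02,0.3,0,0,0.02]}}

```text
time_s: 11.42
eef_pos: [0.5404, -0.2548, 0.2063]
tcp_rot: [179.9, -0.1, 172.8]
contact_force: [-0.2, 0.8, -8.3]
width: 0.0158
```

{"method": "play_rows", "body": {"rows": [0,0,0.04,0,0,0,0,0,0.08,0,0,0,0,0,0.08,0,0,0]}}

```text
time_s: 11.67
eef_pos: [0.5403, -0.2547, 0.2035]
tcp_rot: [179.9, -0.1, 172.8]
contact_force: [-0.0, -0.0, -7.2]
width: 0.0159
```

{"method": "play_rows", "body": {"rows": [0,0,0.04,0,0,0,0,0,0.08,0,0,0,0,0,0.08,0,0,0]}}

```text
time_s: 11.92
eef_pos: [0.5403, -0.2547, 0.2009]
tcp_rot: [179.9, -0.1, 172.8]
contact_force: [0.5, 0.4, -7.1]
width: 0.016
```

{"method": "play_rows", "body": {"rows": [0,0,0.04,0,0,0,0,0,0.08,0,0,0,0,0,0.08,0,0,0]}}

```text
time_s: 12.17
eef_pos: [0.5402, -0.2546, 0.1982]
tcp_rot: [179.9, -0.1, 172.8]
contact_force: [-0.2, -0.1, -7.3]
width: 0.0159
```

```bash
python3 - <<'E'
from go import *
im=r.capture("scene"); save(im,"s10",(150,80,280,220),4.2)
im=r.capture("side"); save(im,"d10",(260,170,380,280),5)
for i in range(2): show(); r.capture("wrist")
E
```

```text
{'time_s': 12.2667, 'eef_pos': [0.5403, -0.2547, 0.1984], 'tcp_rot': [179.9274, -0.0889, 172.8064], 'contact_force': [-0.2995, 0.2029, -6.9101], 'wrist_torque': [-0.0326, -0.0803, 0.0235], 'width': 0.0162}
{'time_s': 12.3167, 'eef_pos': [0.5403, -0.2547, 0.1985], 'tcp_rot': [179.9285, -0.088, 172.8097], 'contact_force': [0.4116, -0.0903, -6.6144], 'wrist_torque': [-0.1104, -0.0098, -0.001], 'width': 0.016}
```

View pics/s10.png

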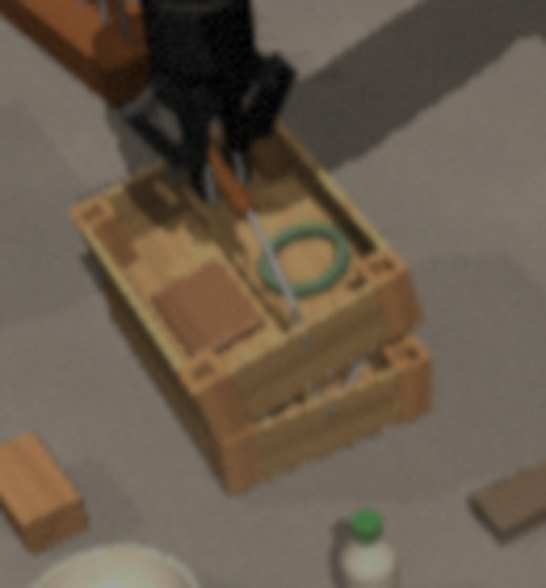

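View pics/d10.png

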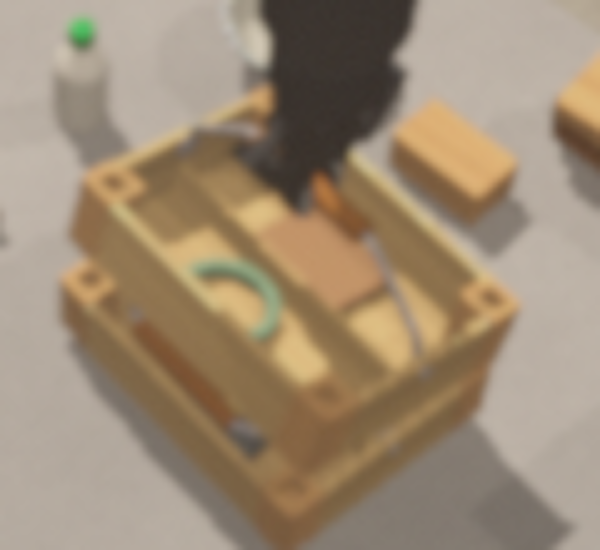

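{"method": "play_rows", "body": {"rows": [0,0,0.04,0,0,0,0,0,0.07,0,0,0,0,0,0.07,0,0,0]}}

```text
time_s: 12.62
eef_pos: [0.5396, -0.2547, 0.1963]
tcp_rot: [179.9, -0.2, 172.8]
contact_force: [-3.7, 0.3, -4.8]
width: 0.016
```

{"method": "play_rows", "body": {"rows": [0,0,0.04,0,0,0,0,0,0.07,0,0,0,0,0,0.07,0,0,0]}}

```text
time_s: 12.87
eef_pos: [0.5386, -0.2547, 0.194]
tcp_rot: [179.9, -0.3, 172.8]
contact_force: [-5.0, 0.2, -2.1]
width: 0.0156
```

{"method": "play_rows", "body": {"rows": [0.04,0,0,0,0,0,0.08,0,0.0,0,0,0,0.08,0,0.0,0,0,0]}}

```text
time_s: 13.12
eef_pos: [0.5365, -0.2543, 0.1938]
tcp_rot: [179.9, -0.2, 172.8]
contact_force: [-0.9, 0.7, -6.2]
width: 0.0158
```

{"method": "play_rows", "body": {"rows": [0.05,0,0.04,0,0,0,0.09,0,0.08,0,0,0,0.09,0,0.08,0,0,0]}}

```text
time_s: 13.37
eef_pos: [0.5337, -0.2539, 0.1912]
tcp_rot: [179.9, -0.2, 172.8]
contact_force: [0.1, -0.7, -7.6]
width: 0.0158
```

```bash
python3 go.py 0.5248 -0.253 0.184 -7.15
```

```text
row [0.298, -0.009, 0.239, 0.014, -0.035, -0.01] t 13.37
{'time_s': 13.3667, 'eef_pos': [0.5337, -0.2539, 0.1912], 'tcp_rot': [179.9137, -0.2072, 172.7884], 'contact_force': [0.0721, -0.7278, -7.6181], 'wrist_torque': [-0.0473, -0.0033, -0.01], 'width': 0.0158}
```

```bash
python3 - <<'E'
from go import *
import pickle
im=r.capture("scene"); save(im,"s11",(150,80,280,220),4.2)
im=r.capture("side"); save(im,"d11",(260,170,380,280),5)
st=r.state(); im=r.capture("wrist"); pickle.dump(st,open("w11.pkl","wb")); save(im,"w11",None,1.55)
show()
E
```

```text
{'time_s': 13.5167, 'eef_pos': [0.5338, -0.2539, 0.1913], 'tcp_rot': [179.9212, -0.2187, 172.7946], 'contact_force': [-0.1967, 0.2006, -6.8851], 'wrist_torque': [-0.0513, 0.0599, 0.0327], 'width': 0.0157}
```

View pics/s11.png

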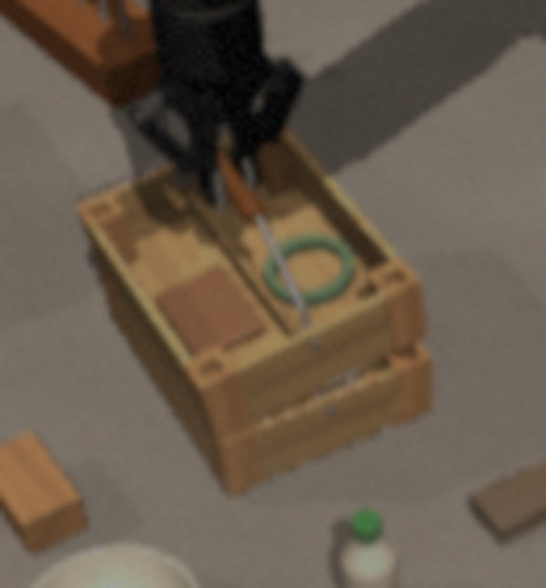

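View pics/d11.png

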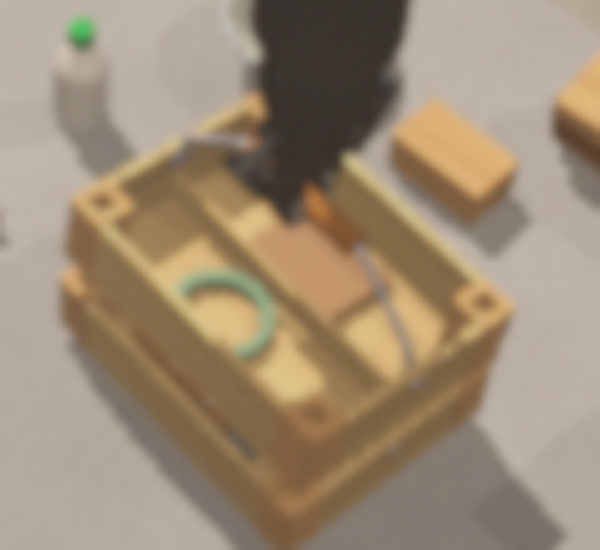

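View pics/w11.png

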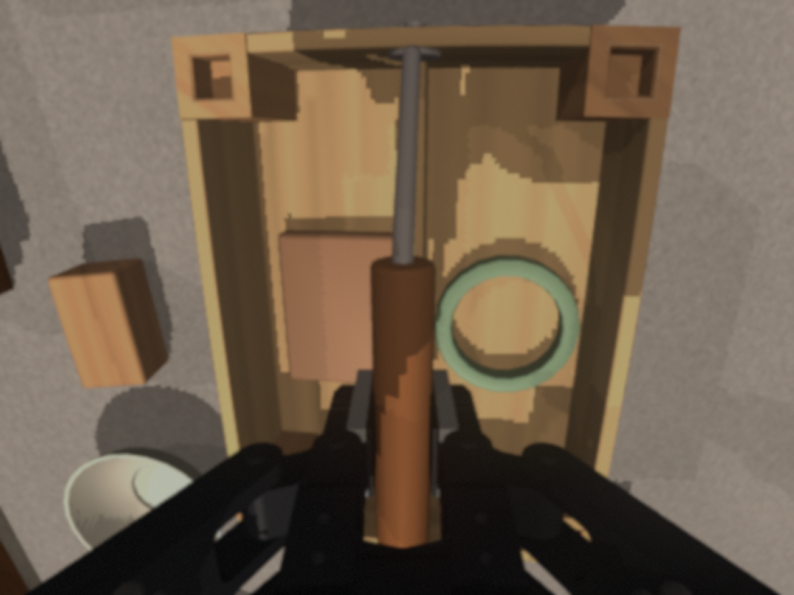

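{"method": "play_rows", "body": {"rows": [0.05,0,0.05,0,0,0,0.1,0,0.1,0,0,0,0.1,0,0.1,0,0,0]}}

```text
time_s: 13.77
eef_pos: [0.5305, -0.2534, 0.188]
tcp_rot: [179.9, -0.2, 172.8]
contact_force: [-0.8, -0.1, -6.4]
width: 0.0161
```

{"method": "play_rows", "body": {"rows": [0.05,0,0.05,0,0,0,0.1,0,0.1,0,0,0,0.1,0,0.1,0,0,0]}}

```text
time_s: 14.02
eef_pos: [0.5271, -0.2529, 0.1846]
tcp_rot: [179.9, -0.3, 172.8]
contact_force: [-0.7, -0.4, -6.5]
width: 0.0157
```

```bash
python3 - <<'E'
from go import *
import pickle
im=r.capture("scene"); save(im,"s12",(150,80,280,220),4.2)
im=r.capture("side"); save(im,"d12",(260,170,380,280),5)
show();go(0.5248, -0.253, 0.182, -7.15)
E
```

```text
{'time_s': 14.1167, 'eef_pos': [0.5273, -0.253, 0.1848], 'tcp_rot': [179.9063, -0.2615, 172.7833], 'contact_force': [0.0273, 0.3458, -7.1102], 'wrist_torque': [0.0059, -0.0111, 0.0197], 'width': 0.0158}
row [0.081, -0.011, 0.095, 0.016, -0.044, -0.011] t 14.12
```

View pics/s12.png

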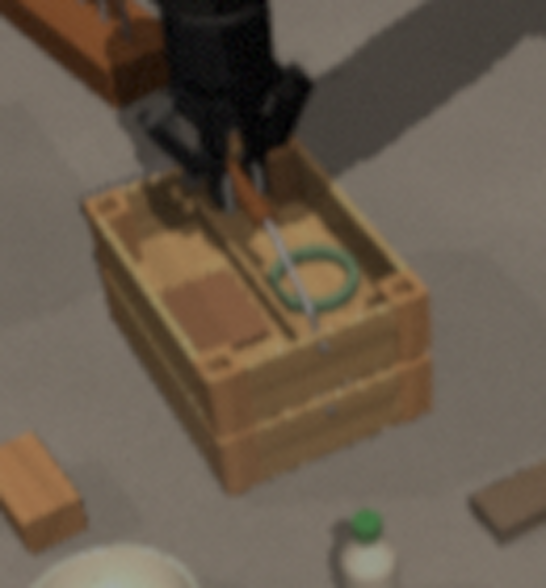

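View pics/d12.png

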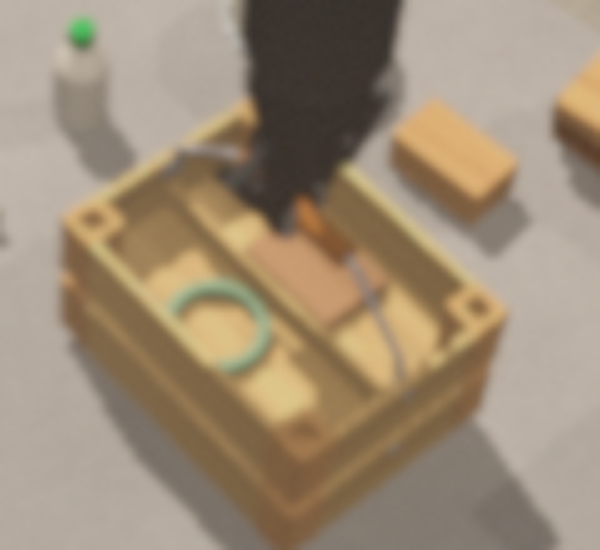

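{"method": "play_rows", "body": {"rows": [0.04,0,0.04,0,0,0,0.07,0,0.08,0,0,0,0.07,0,0.08,0,0,0]}}

```text
time_s: 14.37
eef_pos: [0.5251, -0.2527, 0.1824]
tcp_rot: [179.9, -0.2, 172.8]
contact_force: [0.0, -0.6, -6.9]
width: 0.016
```

{"method": "play_rows", "body": {"rows": [0.01,0,0.03,0,0,0,0.01,0,0.05,0,0,0,0.01,0,0.05,0,0,0]}}

```text
time_s: 14.62
eef_pos: [0.5252, -0.2529, 0.1814]
tcp_rot: [179.9, -0.2, 172.8]
contact_force: [-0.0, 0.2, -2.6]
width: 0.0163
```

```bash
python3 go.py 0.5248 -0.253 0.176 -7.15
```

```text
row [0.013, -0.007, 0.18, 0.012, -0.031, -0.009] t 14.62
{'time_s': 14.6167, 'eef_pos': [0.5252, -0.2529, 0.1814], 'tcp_rot': [179.9258, -0.189, 172.7963], 'contact_force': [-0.0403, 0.2051, -2.6229], 'wrist_torque': [-0.0785, -0.1555, 0.0274], 'width': 0.0163}
```

{"method": "play_rows", "body": {"rows": [0,0,0.05,0,0,0,0,0,0.08,0,0,0,0,0,0.08,0,0,0]}}

```text
time_s: 14.87
eef_pos: [0.5257, -0.2529, 0.1791]
tcp_rot: [179.9, -0.1, 172.8]
contact_force: [2.2, -0.1, -2.5]
width: 0.0156
```

{"method": "play_rows", "body": {"rows": [0,0,0.05,0,0,0,0,0,0.08,0,0,0,0,0,0.08,0,0,0]}}

```text
time_s: 15.12
eef_pos: [0.5253, -0.2529, 0.1764]
tcp_rot: [179.9, -0.2, 172.8]
contact_force: [1.0, -1.3, -3.1]
width: 0.0163
```

{"method": "play_rows", "body": {"rows": [0,0,0.04,0,0,0,0,0,0.06,0,0,0,0,0,0.06,0,0,0]}}

```text
time_s: 15.37
eef_pos: [0.5258, -0.253, 0.1758]
tcp_rot: [180.0, -0.1, 172.8]
contact_force: [-0.5, 1.4, 7.6]
width: 0.0162
```

```bash
python3 - <<'E'
from go import *
im=r.capture("scene"); save(im,"s13",(150,80,280,220),4.2)
im=r.capture("side"); save(im,"d13",(260,170,380,280),5)
show();go(0.5248, -0.253, 0.176, -7.15)
E
```

```text
{'time_s': 15.4667, 'eef_pos': [0.5258, -0.253, 0.1758], 'tcp_rot': [179.956, -0.0839, 172.8214], 'contact_force': [-1.5965, 2.4837, 6.5835], 'wrist_torque': [0.5913, 0.6359, 0.0196], 'width': 0.0162}
row [0.034, -0.003, -0.005, 0.007, -0.014, -0.005] t 15.47
```

View pics/s13.png

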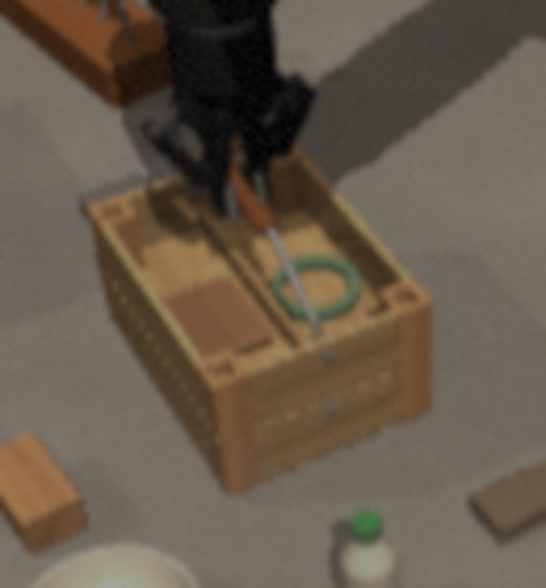

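View pics/d13.png

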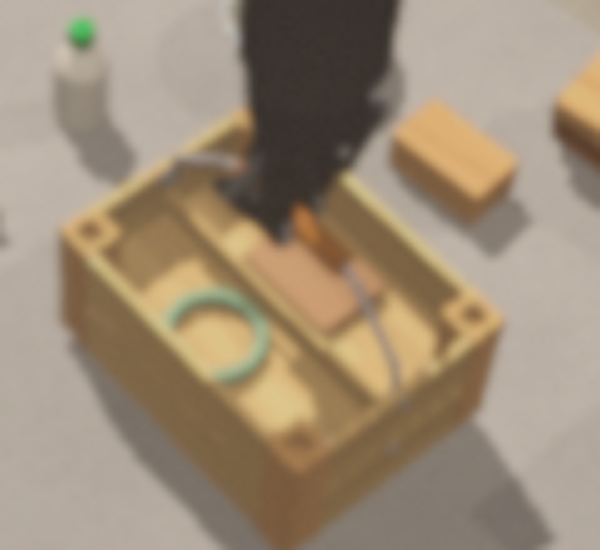

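{"method": "play_rows", "body": {"rows": [0.02,0,0.03,0,0,0,0.03,0,0.06,0,0,0,0.03,0,0.07,0,0,0]}}

```text
time_s: 15.72
eef_pos: [0.5259, -0.2531, 0.1757]
tcp_rot: [180.0, 0.1, 172.9]
contact_force: [-2.6, 3.5, 13.5]
width: 0.0162
```

{"method": "play_rows", "body": {"rows": [0,0,0.04,0,0,0,0,0,0.06,0,0,0]}}

```text
time_s: 15.88
eef_pos: [0.5262, -0.2532, 0.1757]
tcp_rot: [-180.0, 0.2, 172.9]
contact_force: [-3.8, 4.5, 15.7]
width: 0.0162
```

```bash
python3 - <<'E'
from go import *
im=r.capture("side"); save(im,"d14",(260,170,380,280),5)
show()
E
```

```text
{'time_s': 15.9333, 'eef_pos': [0.5263, -0.2532, 0.1757], 'tcp_rot': [-179.9698, 0.1683, 172.9024], 'contact_force': [-3.5238, 3.4689, 13.1446], 'wrist_torque': [1.3669, 1.4099, -0.0567], 'width': 0.0163}
```

View pics/d14.png

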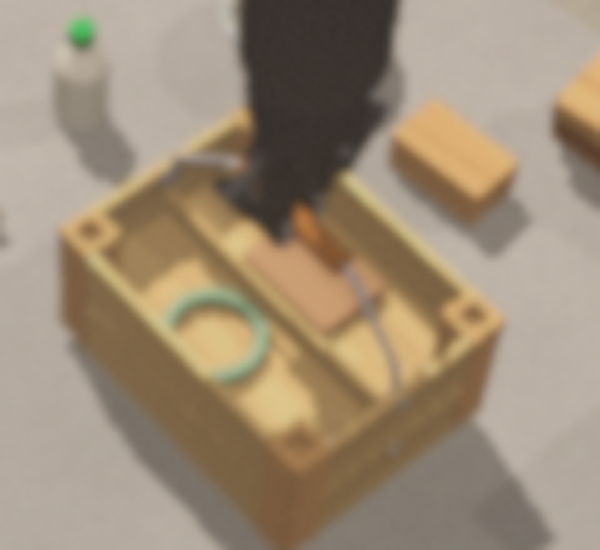

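{"method": "play_rows", "body": {"rows": [0,0,-0.01,0,0,0,0.01,0,-0.02,0,0,0]}}

```text
time_s: 16.1
eef_pos: [0.5254, -0.2529, 0.176]
tcp_rot: [-180.0, 0.1, 172.9]
contact_force: [-0.3, 0.6, -1.8]
width: 0.0162
```

{"method": "play_rows", "body": {"rows": [0,0,0,0,0,0,0,0,0,0,0,0,0,0,0,0,0,0,0,0,0,0,0,0], "claw": 45, "squeeze": 20}}

```text
time_s: 16.43
eef_pos: [0.5257, -0.253, 0.176]
tcp_rot: [-180.0, 0.1, 172.9]
contact_force: [-0.4, -0.9, -0.9]
width: 0.0452
```

```bash
python3 - <<'E'
from go import *
im=r.capture("scene"); save(im,"s15",(150,80,280,220),4.2)
im=r.capture("wrist"); save(im,"w15",None,1.2)
show()
E
```

```text
{'time_s': 16.5333, 'eef_pos': [0.5256, -0.2529, 0.176], 'tcp_rot': [-179.9868, 0.126, 172.895], 'contact_force': [0.2536, 0.5753, 0.1601], 'wrist_torque': [-0.0235, -0.0506, -0.0032], 'width': 0.0447}
```

View pics/w15.png

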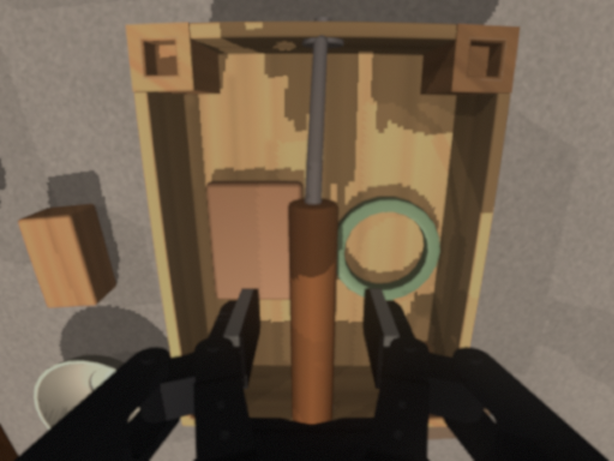

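View pics/s15.png

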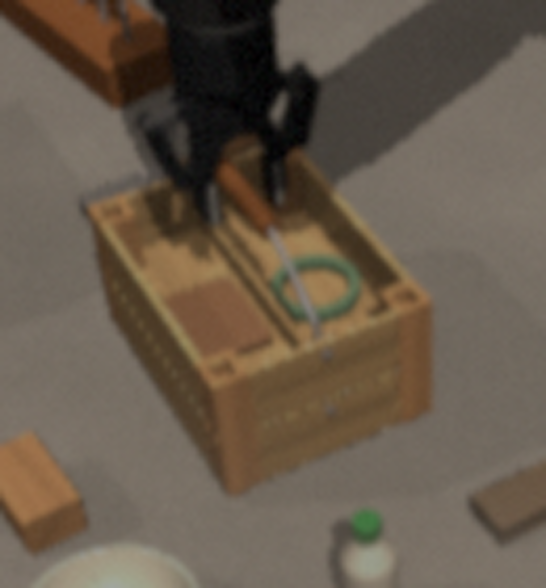

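{"method": "play_rows", "body": {"rows": [-0.3,0,0,0,0,0,-0.5,0,0,0,0,0,-0.75,0,0.04,0,0,0,-1.0,0,0.1,0,0,0,-1.24,0,0.18,0,0,0]}}

```text
time_s: 16.95
eef_pos: [0.5636, -0.2577, 0.1704]
tcp_rot: [-180.0, 0.1, 172.9]
contact_force: [0.1, -0.3, 0.4]
width: 0.0447
```

```bash
python3 - <<'E'
from go import *
show()
im=r.capture("scene"); save(im,"s16",(150,80,280,220),4.2)
# targets
import numpy as np
b=np.array([.5256,-.2529,.176]);t=np.array([.9922,-.1245,0])
for dx,dz in ((55.1,-16.5),(68.9,-32.2),(72.4,-36)):
    X=b+t*dx/1e3+np.array([0,0,dz/1e3]); print(X); go(*X,-7.15)
E
```

```text
{'time_s': 16.95, 'eef_pos': [0.5636, -0.2577, 0.1704], 'tcp_rot': [-179.9848, 0.1255, 172.8971], 'contact_force': [0.1388, -0.2694, 0.3851], 'wrist_torque': [0.0166, 0.0562, -0.0124], 'width': 0.0447}
[ 0.58027022 -0.25975995  0.1595    ]
row [-0.533, -0.001, 0.338, -0.003, 0.017, 0.01] t 17.0
[ 0.59396258 -0.26147805  0.1438    ]
row [-0.993, -0.001, 0.862, -0.003, 0.017, 0.01] t 17.0
[ 0.59743528 -0.2619138   0.14      ]
row [-1.109, -0.001, 0.989, -0.003, 0.017, 0.01] t 17.0
```

View pics/s16.png

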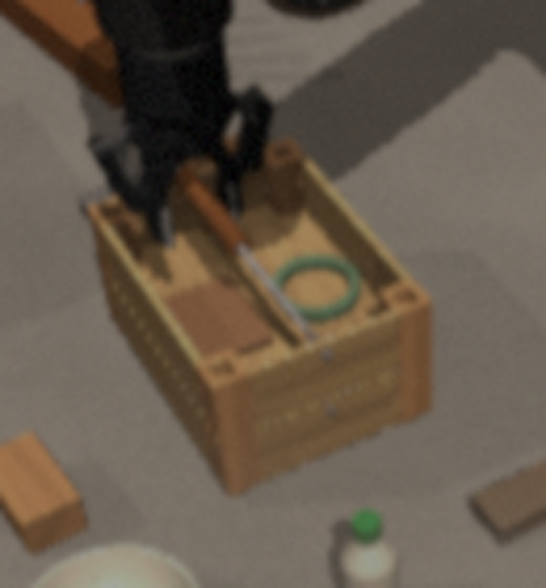

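Handle is leaning with the trailing finger; continue the arc.

{"method": "play_rows", "body": {"rows": [-0.25,0,0.14,0,0,0,-0.53,0,0.32,0,0,0,-0.77,0,0.55,0,0,0,-0.99,0,0.8,0,0,0,-1.1,0,0.93,0,0,0]}}

```text
time_s: 17.42
eef_pos: [0.5976, -0.2617, 0.1398]
tcp_rot: [-180.0, -0.0, 172.9]
contact_force: [0.4, 0.6, 1.1]
width: 0.0452
```

```bash
python3 - <<'E'
from go import *
show()
im=r.capture("scene"); save(im,"s17",(150,80,280,220),4.2)
im=r.capture("wrist"); save(im,"w17",None,1.2); show()
E
```

```text
{'time_s': 17.4167, 'eef_pos': [0.5976, -0.2617, 0.1398], 'tcp_rot': [-179.9916, -0.0015, 172.9021], 'contact_force': [0.4424, 0.5958, 1.0846], 'wrist_torque': [-0.0049, 0.0119, 0.0192], 'width': 0.0452}
{'time_s': 17.5167, 'eef_pos': [0.597, -0.2617, 0.1401], 'tcp_rot': [-179.9869, -0.0358, 172.9053], 'contact_force': [-0.0578, -0.1984, -0.1598], 'wrist_torque': [0.038, -0.021, -0.0185], 'width': 0.0451}
```

View pics/s17.png

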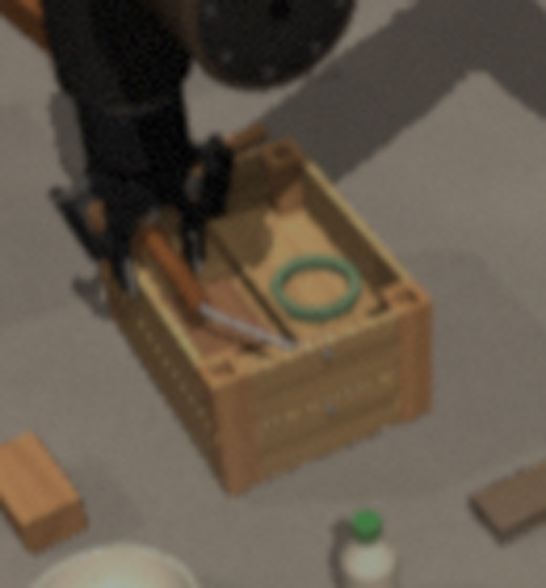

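View pics/w17.png

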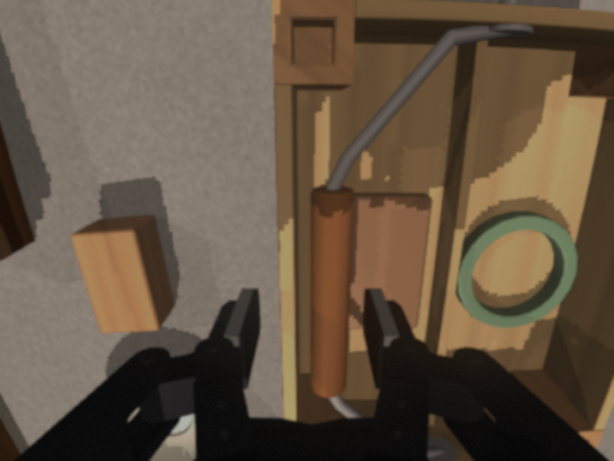

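{"method": "play_rows", "body": {"rows": [0,0,-0.5,0,0,0,0,0,-1.3,0,0,0,0,0,-2.2,0,0,0,0,0,-3.2,0,0,0,0,0,-4.2,0,0,0]}}

```text
time_s: 17.93
eef_pos: [0.5966, -0.2617, 0.2676]
tcp_rot: [-180.0, -0.0, 172.9]
contact_force: [-0.2, 0.0, -0.2]
width: 0.0451
```

```bash
python3 go.py 0.522 -0.245 0.345 -7.15
```

```text
row [2.537, 0.243, -2.578, -0.002, -0.008, 0.009] t 17.93
{'time_s': 17.9333, 'eef_pos': [0.5966, -0.2617, 0.2676], 'tcp_rot': [-179.9855, -0.0494, 172.9055], 'contact_force': [-0.1811, 0.0489, -0.1555], 'wrist_torque': [-0.0316, -0.138, -0.0263], 'width': 0.0451}
```

{"method": "play_rows", "body": {"rows": [0.6,0.05,-0.6,0,0,0,1.3,0.1,-1.3,0,0,0,2.0,0.2,-2.0,0,0,0,2.54,0.24,-2.58,0,0,0,2.54,0.24,-2.58,0,0,0], "claw": 85}}

```text
time_s: 18.35
eef_pos: [0.5206, -0.2455, 0.351]
tcp_rot: [-179.9, 0.4, 172.9]
contact_force: [0.5, -0.3, 1.2]
width: 0.085
```

{"method": "play_rows", "body": {"rows": [0,0,0,0,0,0,0,0,0,0,0,0,0,0,0,0,0,0,0,0,0,0,0,0]}}

```text
time_s: 18.68
eef_pos: [0.5206, -0.2454, 0.3499]
tcp_rot: [-179.9, 0.3, 172.9]
contact_force: [0.3, -0.0, -0.2]
width: 0.0852
```

```bash
python3 - <<'E'
from go import *
import pickle
st=r.state(); im=r.capture("wrist"); save(im,"w18",None,1.55); pickle.dump(st,open("w18.pkl","wb"))
im=r.capture("scene"); save(im,"s18",(150,80,280,220),4.2)
im=r.capture("side"); save(im,"d18",(260,170,380,280),5); show()
E
```

```text
{'time_s': 18.8333, 'eef_pos': [0.5207, -0.2455, 0.3499], 'tcp_rot': [-179.9192, 0.3085, 172.9076], 'contact_force': [-0.1665, -0.1289, 0.4744], 'wrist_torque': [0.0351, -0.0219, -0.017], 'width': 0.0849}
```

View pics/w18.png

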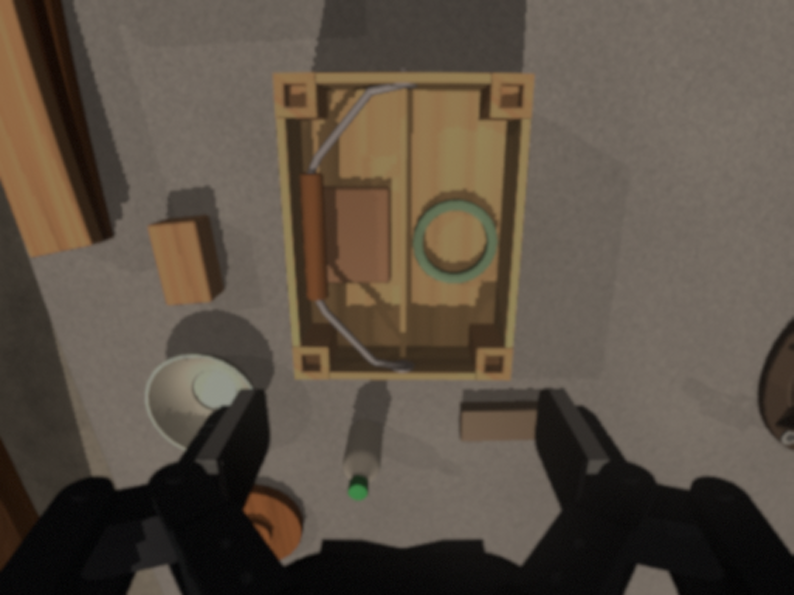

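View pics/s18.png

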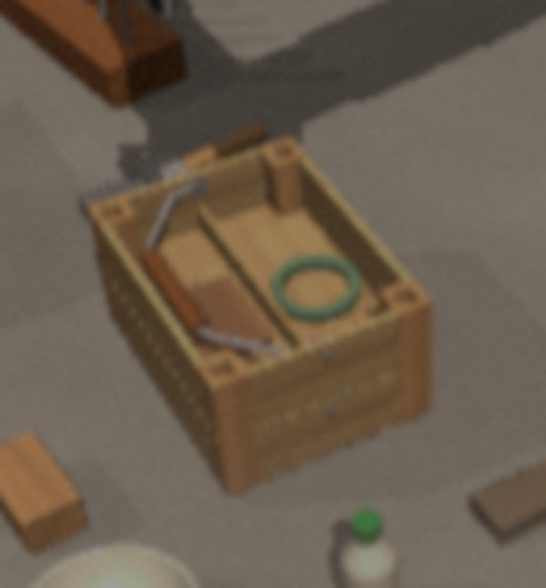

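View pics/d18.png

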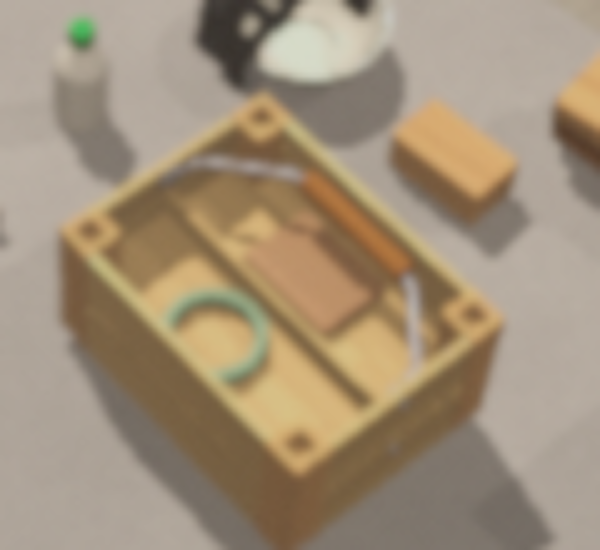

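```bash
python3 - <<'E'
from fit6 import *
import pickle
st=pickle.load(open("w18.pkl","rb"));Cw=cam("wrist",st);Cs=cam("scene");Cd=cam("side")
z=np.full((4,1),30)
w=np.array([[311,361],[494,362],[510,97],[297,96],[293,378],[512,380],[534,74],[273,75]])/1.55-.4
wm=np.r_[np.c_[SOC*1e3,z],np.c_[COR*1e3,z]]/1e3
s=np.array([[222,370],[405,296],[284,152],[114,212]])/4.2-.4+[150,80]
d=np.array([[263,118],[92,231],[300,441],[472,315]])/5-.4+[260,170]
sm=np.c_[SOC*1e3,z]/1e3
p,res=fit6([(Cw,wm,w),(Cs,sm,s),(Cd,sm,d)],[.52,-.25,.103,-7,0,0]); print(np.round(p,4).tolist()); print(np.round(res,1).tolist())
# grip
g=onz(Cw,np.array([[315,236]])/1.55-.4,.123)[0]; y=np.radians(p[3]);dd=g[:2]-p[:2]
print("grip tray x,y",np.cos(y)*dd[0]+np.sin(y)*dd[1],-np.sin(y)*dd[0]+np.cos(y)*dd[1])
# lower tray base via scene: bottom corner (92,120,.013) and side (-92,-120)
E
```

```text
[0.521, -0.2521, 0.1016, -7.205, 0.5836, 0.2421]
[[0.3, 0.8], [-0.2, 1.2], [0.7, -0.6], [-1.0, -0.1], [1.4, -0.1], [-1.3, -0.1], [-0.3, -0.0], [0.3, -0.7], [-0.3, 0.1], [-0.3, 0.2], [-0.8, 0.3], [-0.9, 0.5], [-1.0, -0.0], [-1.0, -0.2], [-0.8, 0.5], [-0.5, 0.3]]
grip tray x,y 0.0696679545352274 -0.001604196273568741
```

```bash
python3 -c "
from rig import r
print(r.close_job())"
```

```text
the job is handed in; nothing more can be done
None
```

The loaded tray is stacked on the lower one and its handle is folded flat to its +x (slab) side. I handed the job in at about 19 s.

- **Carrying:** I gripped the handle and carried the tray across. It hung about 12° down on the slab side.
- **Seating:** I fed the slab-side lugs into their sockets first and levelled the tray along its arc. I then pressed past the catches until it stopped, holding about 15 N, which is more than the 3 to 10 N the catches need.
- **Pose:** The last camera fit put the tray centre at z 0.1016 m, against 0.103 m when home. The tilt came out at 0.6° and 0.2°, which is fit noise. Position and yaw match the lower tray's original pose to within about 0.5 mm and 0.1°.
- **Seam, load and handle:** The stack looked flush at the seam. The slab and bangle are still inside. The grip sits 69.7 mm off the tray's middle, against 70 mm when flat.
- **Surroundings:** The bench items I could see in the last pictures looked undisturbed. I judged that by eye and did not measure them. The gripper was clear of everything at hand-in.

Two readings did not match what I expected:
- **Catch force:** The reading showed no clear peak as the lugs passed the catches. I took "home" from the hard stop, the height and the flush seam instead.
- **Handle outline:** Once, the network's handle outline put the grip's centre about 13 mm away along the tray from my own measurement. I used mine.

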